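Fit a snoot to the stall's spotlight

ROBOT

A 6-joint arm with a two-finger parallel gripper is mounted at the origin on the work surface. World frame = base frame: x ahead of the robot, y to its left, z up, the work surface at z = 0. Lengths are in mm, angles in rad, forces in N, time in s.
With the tool pointing down it reaches from about 375 to 900 mm from the base axis. Payload 3.1 kg.
Tool frame: the origin (TCP) lies at the very end of the fingers, on their centre line; the grasp point (between the pads) lies 19 mm behind it; z points along the fingers, y is the line along which they close (so a half turn about z gives the same grasp; the last joint's range is limited). The gripper opens to 85 mm and grips with 20 to 120 N. Pads are 22 mm wide; open, the fingers measure 114 mm over their backs; the gripper's body (76 mm by 85 mm) begins 54 mm behind the grasp point. The pads swing forward as they close: fully open they stand 13 mm farther back than shut.
Start: joints at [-1.401, 0.527, 1.433, -0, 1.181, -0.178], TCP at [213.041, -587.546, 231.31] pointing down, gripper open.
Joint ranges: [-3.08, 3.08], [-0.75, 2.2], [0.22, 2.44], [-1.43, 4.57], [0, 2.65], [-2.85, 2.85]. Speed limits (rad/s): [2.79, 2.79, 3.14, 3.14, 3.14, 3.14].

INTERFACE

Orientations are given as a unit quaternion [w, x, y, z].
In Python, from workcell import manip, imaging gives the robot as it stands.
- The arm moves only by the tool play_rows, never from a script. Its argument "motion" is a list of rows, each an object of numbers: "claw": the opening, from 0 (shut) to 1 (fully open); "tx", "ty", "tz": the shift along the tool's x, y, z in mm; "spin": the turn about the tool's z in rad. A call has 1 to 8 rows; each row is the pose to reach, as a shift and turn from the pose commanded when the call began, along the tool's axes at that moment; what a row does not reach only later rows make up. A row lasts 1/10 s, in which the tool goes at most 50 mm and 8.59 degrees, less where a joint would pass 70% of its speed; a pose out of reach is approached as far as the arm can. A call with a gripper value outside its range is refused whole. The fingers move at their own pace and stop on an object; the grip force is fixed at half the most. Time passes only in rows, so rows that repeat a pose let the fingers close. It gives the time, the measured TCP pose, the force, the opening and the grip force at its end, in the units of the state.
- manip.sense(): the state, without advancing time (a new reading comes with each control period).
- imaging.get_image(name): name is "scene" or "top"; returns a dict with "pixels" (384x512x3 uint8, red, green, blue), "depth" (384x512 float32, mm along the optical axis (not along the pixel's ray), 0 where there is no reading), "fovy" (degrees; the focal length in pixels is half the picture's height over the tangent of half this angle, whatever the lens; pixels are square), "cx", "cy" (the principal point, pixels), "k1" (the pictures are not rectified: a ray, as slopes to the right and down, at radius r is drawn at 1 + k1 r^2 times it, then the intrinsics apply), "eye" and "rotation" of the camera in the world. Camera axes: x right, y down, z forward; pixel columns grow to the right and rows downward; lengths in mm; the calibration is good to about 2 mm. A picture is of the moment at which its call begins.
- manip.finish_job(): hands the job in; it is judged then, once.
Trained networks look in a picture, given as the dict that the camera call returned (one of the last four; its "shot" number tells which), for a name from the list of things; names that differ only in an ending like _2 or _b are one class to them, and where a whole thing is asked for, a point or a joint stands for the part that bears it (a point fixed in the world has none). Each returns a list of dicts, best first, with "score" (0 to 1); they miss things now and then, are a little off and sometimes report something else, mostly with a low value. They report only what shows in the picture. A call takes as long as a camera call. They do not tell look-alikes from the thing itself.
- imaging.trace(picture, name): "pixels" (384x512 bool, what is visible of it) and "centre" ([column, row] in pixels, amid what is visible of it).
The state is a dict: "time_s": time; "joints": joint angles; "dq": joint speeds; "effort": joint torques, N m; "tool_pos": TCP position; "eef_rot": TCP orientation; "wrist_force": force on the tool from outside, world axes, zero at the start; "ft_torque": the same for the moment, N m; "opening": opening from 0.0 (shut) to 1.0 (fully open); "gripper_force": force on a finger pad.
Only numpy, scipy, OpenCV 4.12 (cv2) and the standard library are available. Lean on these libraries where they do the work, as an engineer would, in place of code of your own. Each camera call takes 0.05 s, during which the arm holds its last target. There are 200 camera calls.

TASK

Fit the black snoot to the stall's LED spotlight: lugs in at the notches, push it fully home, then twist it clockwise about a quarter turn, to its stop, so that it locks. Then give it a firm pull straight out of the mount to check that the lugs hold, seat it again if it gives, and let go, leaving it locked in the mount. Do not knock the light off its aim or disturb the other things on the table.

Things in the scene. Friction and masses are not known exactly. Their poses are not given: they have to be found in the camera images.
- light: LED spotlight on a round steel base 170 mm across, fixed to the table; a U-shaped yoke (150 mm wide) carries a grey cylindrical head, 104 mm in diameter, that points up and leans to the base's own -x side. Origin: centre of the underside of the base; z up.
- head (a joint): Lean of the spotlight's head from straight up (rad), 0.40 to 0.65; it turns on a horizontal axis 112 mm above the base's origin. It is clamped: only a hard sideways knock (9 N m) shifts it.
- mount (a point): Centre of the front face of the light's bayonet mount: a black ring of 144 mm outer diameter, 65 mm from the head's turning axis. z points out of the light along its axis, x to one of three notches. In the ring is a steel lip 6 mm thick, flush with the face, bore 101 mm; behind it a groove 14 mm deep takes the lugs. At home the snoot's origin lies 16 mm below the face.
- notch (a point): Middle of the notch that x points to, on the lip's front face, 52 mm from the mount's centre. The three notches are 25 mm wide and reach out to a radius of 57 mm, at 0, 120 and 240 degrees from x, a red mark beside each; a lug passes through the lip only there.
- locked (a point): Point on the lip's front face, 52 mm from the mount's centre, -80 degrees from x, beside one of three white marks: one of the locked snoot's lugs lies under here, at its stop. From the notches the lugs turn only clockwise as seen looking into the mount (negative about its z), 80 degrees to fixed stops. No spring; a locked snoot can be drawn out 4 mm before the lugs meet the lip.
- snoot: Black metal snoot, 149 mm long, about 0.3 kg, standing nose up. From the bottom: bevelled collar 96 mm in diameter, 16 mm long, with three lugs at its lower end; flange 120 mm in diameter from 16 to 24 mm, with a red line over each lug; cone to 94 mm; cylindrical nose 56 mm in diameter from 94 to 149 mm, to be gripped. Origin: centre of its underside; z along its axis to the nose, x to lug 0.
- lug0 (a point): Centre of the snoot's lug 0, at 0 degrees from the snoot's x about its z, 52 mm from its axis and 3 mm above its underside. Steel, 14 mm wide, 6 mm thick, reaching a radius of 55 mm.
- lug1 (a point): Centre of the snoot's lug 1, at 120 degrees from the snoot's x about its z, 52 mm from its axis and 3 mm above its underside. Steel, 14 mm wide, 6 mm thick, reaching a radius of 55 mm.
- lug2 (a point): Centre of the snoot's lug 2, at 240 degrees from the snoot's x about its z, 52 mm from its axis and 3 mm above its underside. Steel, 14 mm wide, 6 mm thick, reaching a radius of 55 mm.
- cap: Grey plastic cap for the same mount, a disc 120 mm across and 23 mm high with the same three lugs under it, lying flat; not wanted now. Origin: centre of its underside.
- mug: White mug, 82 mm across, 98 mm high. Origin: centre of its underside.
- bowl: Turned wooden bowl, 130 mm across, 50 mm high. Origin: centre of its underside.
- tealight0: Green glass tealight holder, 64 mm across, 50 mm high. Origin: centre of its underside.
- tealight1: A second green glass tealight holder of the same size. Origin: centre of its underside.
- vase: Small turned wooden bud vase, 64 mm across, 98 mm high. Origin: centre of its underside.
- candlestick: Dark wooden candlestick with a pale candle, foot 100 mm across, 240 mm high. Origin: centre of its underside.
- stoppers: Wooden block 50 x 160 x 28 mm holding three turned bottle stoppers, 86 mm high in all. Origin: centre of its underside.
Not all that is in view belongs to the job. What is shaped like the snoot but turquoise is not meant.

How it is judged:
By the outcome, as a careful person would: the job done as asked, in the order asked, and still so for the second after the job is handed in, with the robot touching nothing.
It also fails if it takes over 51 s, if anything falls off the work surface, if the arm or the gripper's body presses on something with over 40 N, if the wrist force passes 120 N, or if a joint passes its speed limit or range.

## Working session

There is one attempt and no reset: what is moved stays moved. The work goes in short steps, Python scripts to look and compute and a tool call to move; the robot and the scene stay as the last step left them, time stands still between calls to the robot, and variables do not carry over. Pictures are saved under pics/ and viewed, at most 10 in all, crops included, and the job is handed in when it is done.

Besides the shell and the picture viewer there is one more tool, called in YAML: its name, and indented under it one key for each argument. play_rows: Moves the arm, as the interface text tells. Its arguments: {"type":"object","properties":{"motion":{"type":"array"}},"required":["motion"]}

```bash
ls; mkdir -p pics; cat > h.py <<'E'
import numpy as np, cv2
from workcell import manip, imaging
from scipy.spatial.transform import Rotation as R
def rot(q): return R.from_quat([q[1],q[2],q[3],q[0]]).as_matrix()
def cam(p):
    f=p["pixels"].shape[0]/2/np.tan(np.radians(p["fovy"])/2)
    return np.array([[f,0,p["cx"]],[0,f,p["cy"]],[0,0,1.]]),np.array([p["k1"],0,0,0,0.])
def RC(p):
    r=np.array(p["rotation"],float)
    return r if r.shape==(3,3) else rot(r)
def unproj(p,uv,depth=None):
    K,d=cam(p); uv=np.asarray(uv,float).reshape(-1,2)
    n=cv2.undistortPoints(uv.reshape(-1,1,2),K,d).reshape(-1,2)
    rays=np.c_[n,np.ones(len(n))]
    if depth is None: depth=p["depth"][np.round(uv[:,1]).astype(int),np.round(uv[:,0]).astype(int)]
    return (rays*np.asarray(depth).reshape(-1,1))@RC(p).T+np.array(p["eye"])
def cloud(p,mask):
    m=mask&(p["depth"]>0); v,u=np.nonzero(m)
    return unproj(p,np.c_[u,v]),np.c_[u,v]
def proj(p,X):
    K,d=cam(p); r=RC(p); Xc=(np.asarray(X,float).reshape(-1,3)-np.array(p["eye"]))@r
    return cv2.projectPoints(Xc,np.zeros(3),np.zeros(3),K,d)[0].reshape(-1,2)
def save(n,im,s=1): cv2.imwrite("pics/"+n,cv2.cvtColor(cv2.resize(im,None,fx=s,fy=s,interpolation=cv2.INTER_CUBIC),cv2.COLOR_RGB2BGR))
E
python3 - <<'E'
from h import *
S=manip.sense();print(S)
for n in("scene","top"):
    p=imaging.get_image(n);save(n+"0.png",p["pixels"],1.5)
    print(n,p["eye"],p["rotation"],p["fovy"],p["k1"])
    for t in("snoot","light","head","cap","mount","notch","lug0","lug1"):
        print(t,[(round(d["score"],2),np.round(d["centre"]).tolist(),int(d["pixels"].sum())) for d in imaging.trace(p,t)])
E
```

```text
pics
{'time_s': 0.0, 'joints': array([-1.40153217e+00,  5.28487649e-01,  1.43391000e+00, -4.20275708e-06,
        1.18140185e+00, -1.78469912e-01]), 'dq': array([ 0.00063892, -0.00092656,  0.00089875,  0.0008645 ,  0.0002479 ,
       -0.00081134]), 'effort': array([-4.35684451e-04, -4.42354596e+01, -1.78028387e+01, -4.13826565e-04,
        8.50067911e-03, -1.59065214e-07]), 'tool_pos': array([ 212.90091959, -586.85279922,  230.31797913]), 'eef_rot': array([-1.10341834e-03,  9.84922427e-01,  1.72993050e-01,  3.13572658e-06]), 'wrist_force': array([-0.75598251,  0.20834065, -0.08975708]), 'ft_torque': array([-0.03502292, -0.00011588,  0.03607099]), 'gripper_force': 0.0, 'opening': 0.9969523583373778}
scene [1187.51212982 -265.61003979 1143.16279297] [-0.26863735  0.7734518   0.54251619 -0.18783626] 49.30737362330508 -0.07984363538536818
snoot [(0.96, [318.0, 133.0], 943), (0.87, [354.0, 156.0], 1029), (0.75, [327.0, 242.0], 1362), (0.7, [277.0, 280.0], 1444), (0.55, [138.0, 320.0], 557)]
light []
head [(0.57, [196.0, 242.0], 2458)]
cap [(0.68, [304.0, 178.0], 726)]
mount [(0.77, [197.0
[... 398 characters left out ...]
06056] [ 0.03302122 -0.70139012  0.71128319 -0.03221363] 51.06482278398259 -0.024574447647355016
snoot [(0.95, [262.0, 134.0], 785), (0.82, [148.0, 227.0], 794), (0.76, [214.0, 155.0], 732), (0.69, [165.0, 269.0], 852)]
light [(0.7, [319.0, 171.0], 1803), (0.51, [314.0, 219.0], 621)]
head [(0.86, [320.0, 171.0], 1476), (0.44, [212.0, 156.0], 775)]
cap [(0.56, [198.0, 229.0], 820)]
mount [(0.8, [317.0, 171.0], 1445)]
notch [(0.81, [317.0, 171.0], 1496)]
lug0 [(0.85, [264.0, 135.0], 796), (0.75, [148.0, 230.0], 866), (0.66, [161.0, 267.0], 803), (0.56, [213.0, 154.0], 750)]
lug1 [(0.85, [264.0, 135.0], 796), (0.75, [148.0, 230.0], 866), (0.66, [161.0, 267.0], 803), (0.56, [213.0, 154.0], 750)]
```

View pics/scene0.png

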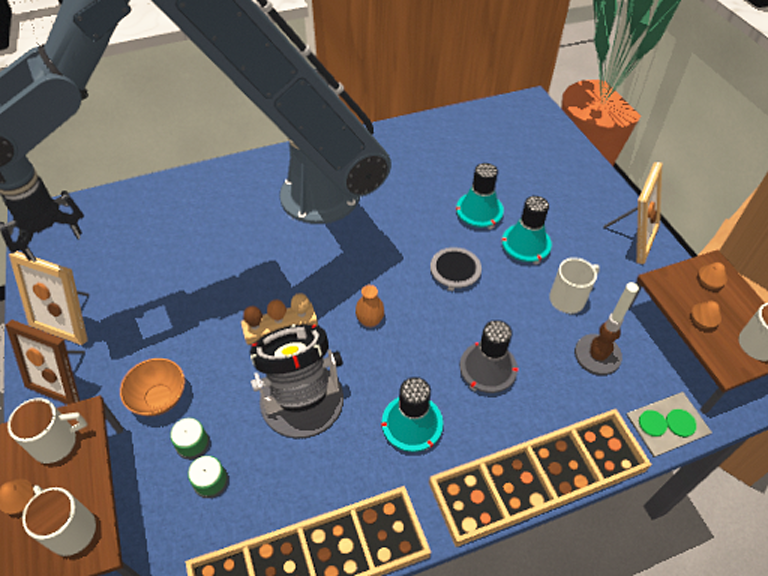

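View pics/top0.png

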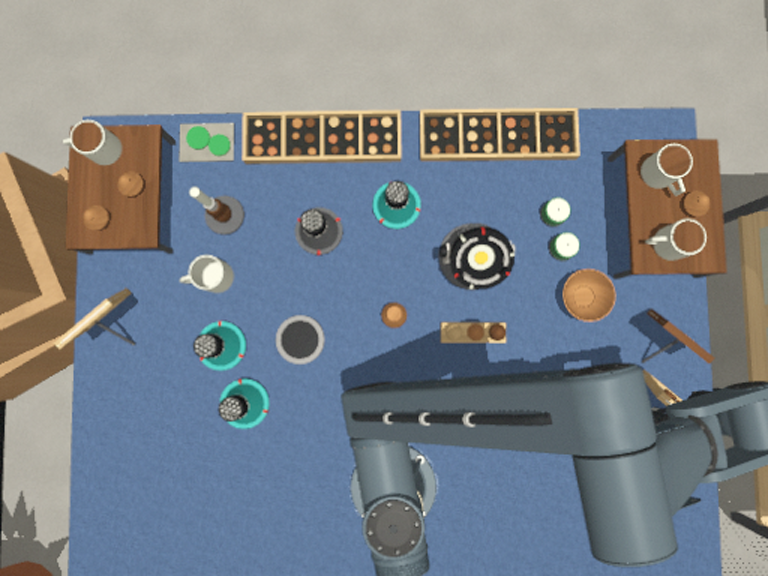

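Candidates for the snoot (scene pixels): black/dark grey at (326,240), and turquoise at (275,277), (355,156) and (318,133). I choose the black one, which is at (214,155) in the top view. The light is at (196,242) in scene and (319,171) in top. Next is one close composite crop to check this.

```bash
python3 - <<'E'
from h import *
import pickle
P={n:imaging.get_image(n) for n in("scene","top")}
pickle.dump(P,open("p0.pkl","wb"))
def c(n,u,v,w=32,h=32): return cv2.resize(P[n]["pixels"][v-h:v+h,u-w:u+w],None,fx=4.6,fy=4.6,interpolation=cv2.INTER_CUBIC)
im=np.vstack([np.hstack([c("scene",326,236),c("top",213,152)]),np.hstack([c("scene",196,238),c("top",320,171)])])
save("crop1.png",im); print(im.shape)
# red pixels
for n,bx in (("scene",(326,236)),("top",(213,152)),("scene",(196,238)),("top",(320,171))):
    p=P[n];a=p["pixels"].astype(int);m=(a[...,0]>110)&(a[...,0]>2*a[...,1])&(a[...,0]>2*a[...,2])
    w=np.zeros_like(m);w[bx[1]-32:bx[1]+32,bx[0]-34:bx[0]+34]=1
    k,l,st,ce=cv2.connectedComponentsWithStats((m&w).astype(np.uint8))
    for i in range(1,k):
        if st[i,4]>=2:
            X=unproj(p,np.argwhere(l==i)[:,::-1]); print(n,bx,st[i,4],ce[i].round(1),np.median(X,0).round(1))
E
```

```text
(588, 588, 3)
scene (326, 236) 4 [317.5 229. ] [586.5 168.2  45.9]
scene (326, 236) 9 [342.9 245.9] [657.9 226.1  26.8]
scene (326, 236) 11 [315.2 255.5] [660.4 129.4  25.6]
top (213, 152) 3 [199.3 146.7] [656.  225.7  27.4]
top (213, 152) 2 [224.5 146. ] [658.8 130.2  25.6]
top (213, 152) 3 [212. 168.] [575.9 177.1  27.2]
scene (196, 238) 7 [209. 217.] [ 502.1 -148.5  154. ]
scene (196, 238) 7 [169.1 229.3] [ 502.9 -266.7  153.1]
scene (196, 238) 22 [196.9 240.4] [ 594.6 -205.2  200.4]
top (320, 171) 13 [321.8 153.6] [ 589.9 -207.1  202. ]
top (320, 171) 7 [338.  181.7] [ 502.9 -266.8  148.8]
top (320, 171) 7 [304. 183.] [ 500.8 -150.9  147. ]
```

View pics/crop1.png

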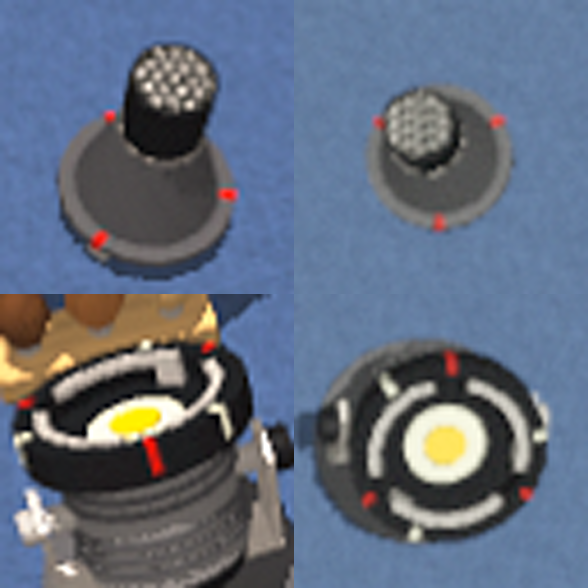

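The crop confirms the black snoot: it is dark grey and black with three red lines, at 60, 180 and -60° in world. The mount leans towards world -x, with red marks at three points. My moves can't tilt the tool directly, so I'll check the API's public functions and fit the geometry.

play_rows:
  motion:
    - {"tz":-50}
    - {"tz":-100}
    - {"tz":-150}
    - {"tz":-180}
    - {"tz":-180}
    - {"tz":-180}

```text
invalid input at $.motion[0]: expected keys claw, tx, ty, tz, spin
```

play_rows:
  motion:
    - {"ty":600}
    - {"ty":600}
    - {"ty":600}
    - {"ty":600}
    - {"ty":600}
    - {"ty":600}
    - {"ty":600}
    - {"ty":600}

```text
invalid input at $.motion[0]: expected keys claw, tx, ty, tz, spin
```

```bash
python3 - <<'E'
from h import *
s=manip.sense();print(s["time_s"],s["joints"].round(3),s["tool_pos"].round(1),rot(s["eef_rot"]).round(3))
E
```

```text
1.0 [-1.401  0.527  1.433  0.     1.181 -0.179] [ 213.1 -587.6  231.4] [[ 0.94   0.341  0.   ]
 [ 0.341 -0.94  -0.   ]
 [-0.     0.    -1.   ]]
```

play_rows:
  motion:
    - {"claw":1,"tx":0,"ty":0,"tz":-180,"spin":0}
    - {"claw":1,"tx":0,"ty":0,"tz":-180,"spin":0}
    - {"claw":1,"tx":0,"ty":0,"tz":-180,"spin":0}
    - {"claw":1,"tx":0,"ty":0,"tz":-180,"spin":0}

```text
time_s: 1.4
tool_pos: [213.3, -588.6, 416.3]
eef_rot: [0.004, 0.985, 0.173, -0.0]
wrist_force: [0.4, -1.2, -0.5]
opening: 0.999
gripper_force: 0.0
```

play_rows:
  motion:
    - {"claw":1,"tx":0,"ty":500,"tz":0,"spin":0}
    - {"claw":1,"tx":0,"ty":500,"tz":0,"spin":0}
    - {"claw":1,"tx":0,"ty":500,"tz":0,"spin":0}
    - {"claw":1,"tx":0,"ty":500,"tz":0,"spin":0}
    - {"claw":1,"tx":0,"ty":500,"tz":0,"spin":0}
    - {"claw":1,"tx":0,"ty":500,"tz":0,"spin":0}
    - {"claw":1,"tx":0,"ty":500,"tz":0,"spin":0}
    - {"claw":1,"tx":0,"ty":500,"tz":0,"spin":0}

```text
time_s: 2.2
tool_pos: [307.0, -847.0, 365.7]
eef_rot: [0.016, 0.985, 0.173, 0.003]
wrist_force: [0.4, 0.2, -0.3]
opening: 1.0
gripper_force: 0.0
```

```bash
python3 - <<'E'
from h import *
s=manip.sense();print(s["time_s"],s["joints"].round(3),s["tool_pos"].round(1),rot(s["eef_rot"]).round(3))
E
```

```text
2.2 [-1.348  0.952  0.22   0.005  1.937 -0.123] [ 307.  -847.   365.7] [[ 0.94   0.341  0.011]
 [ 0.341 -0.94  -0.031]
 [ 0.     0.033 -0.999]]
```

play_rows:
  motion:
    - {"claw":1,"tx":0,"ty":600,"tz":-400,"spin":0}
    - {"claw":1,"tx":0,"ty":600,"tz":-400,"spin":0}
    - {"claw":1,"tx":0,"ty":600,"tz":-400,"spin":0}
    - {"claw":1,"tx":0,"ty":600,"tz":-400,"spin":0}

```text
time_s: 2.6
tool_pos: [305.2, -841.7, 406.4]
eef_rot: [0.037, 0.984, 0.173, 0.006]
wrist_force: [-0.7, -0.4, -0.7]
opening: 1.003
gripper_force: 0.0
```

```bash
python3 - <<'E'
from h import *
s=manip.sense();print(s["time_s"],s["joints"].round(3),s["tool_pos"].round(1),rot(s["eef_rot"]).round(3))
E
```

```text
2.6 [-1.35   0.907  0.218  0.009  1.942 -0.124] [ 305.2 -841.7  406.4] [[ 0.94   0.34   0.025]
 [ 0.341 -0.937 -0.071]
 [-0.001  0.075 -0.997]]
```

play_rows:
  motion:
    - {"claw":1,"tx":0,"ty":300,"tz":-900,"spin":0}
    - {"claw":1,"tx":0,"ty":300,"tz":-900,"spin":0}
    - {"claw":1,"tx":0,"ty":300,"tz":-900,"spin":0}
    - {"claw":1,"tx":0,"ty":300,"tz":-900,"spin":0}
    - {"claw":1,"tx":0,"ty":300,"tz":-900,"spin":0}
    - {"claw":1,"tx":0,"ty":300,"tz":-900,"spin":0}

```text
time_s: 3.2
tool_pos: [273.9, -755.4, 568.0]
eef_rot: [0.05, 0.984, 0.173, 0.009]
wrist_force: [-0.2, 0.9, 0.6]
opening: 0.996
gripper_force: 0.0
```

```bash
python3 - <<'E'
from h import *
s=manip.sense();print(s["time_s"],s["joints"].round(3),s["joints"][[1,2,4]].sum(),s["tool_pos"].round(1),rot(s["eef_rot"]).round(3))
E
```

```text
3.2 [-1.367  0.711  0.218  0.016  2.113 -0.135] 3.0410860697735376 [ 273.9 -755.4  568. ] [[ 0.94   0.339  0.034]
 [ 0.341 -0.935 -0.095]
 [-0.     0.101 -0.995]]
```

play_rows:
  motion:
    - {"claw":1,"tx":0,"ty":-100,"tz":0,"spin":0}
    - {"claw":1,"tx":0,"ty":-200,"tz":0,"spin":0}
    - {"claw":1,"tx":0,"ty":-200,"tz":0,"spin":0}
    - {"claw":1,"tx":0,"ty":-200,"tz":0,"spin":0}
    - {"claw":1,"tx":0,"ty":-200,"tz":0,"spin":0}

```text
time_s: 3.7
tool_pos: [205.3, -563.2, 545.8]
eef_rot: [0.047, 0.984, 0.173, 0.008]
wrist_force: [-0.7, -1.2, -0.3]
opening: 1.002
gripper_force: 0.0
```

```bash
python3 - <<'E'
from h import *
s=manip.sense();print(s["time_s"],s["joints"].round(3),s["joints"][[1,2,4]].sum(),s["tool_pos"].round(1),rot(s["eef_rot"]).round(3))
E
```

```text
3.7 [-1.417  0.262  1.028  0.019  1.758 -0.19 ] 3.0482350325613985 [ 205.3 -563.2  545.8] [[ 0.94   0.339  0.033]
 [ 0.341 -0.936 -0.089]
 [ 0.     0.095 -0.995]]
```

play_rows:
  motion:
    - {"claw":1,"tx":0,"ty":-350,"tz":0,"spin":0}
    - {"claw":1,"tx":0,"ty":-350,"tz":0,"spin":0}
    - {"claw":1,"tx":0,"ty":-350,"tz":0,"spin":0}
    - {"claw":1,"tx":0,"ty":-350,"tz":0,"spin":0}
    - {"claw":1,"tx":0,"ty":-350,"tz":0,"spin":0}
    - {"claw":1,"tx":0,"ty":-350,"tz":0,"spin":0}
    - {"claw":1,"tx":0,"ty":-350,"tz":0,"spin":0}

```text
time_s: 4.4
tool_pos: [87.7, -240.1, 511.1]
eef_rot: [0.05, 0.984, 0.174, 0.008]
wrist_force: [-2.3, 0.2, 0.3]
opening: 1.001
gripper_force: 0.0
```

```bash
cat > st.py <<'E'
from h import *
s=manip.sense();print(s["time_s"],s["joints"].round(3),s["joints"][[1,2,4]].sum().round(3),s["tool_pos"].round(1),rot(s["eef_rot"]).round(3).tolist(),s["wrist_force"].round(1),s["opening"].round(3))
E
python3 st.py
```

```text
Traceback (most recent call last):
  File "st.py", line 2, in <module>
    s=manip.sense();print(s["time_s"],s["joints"].round(3),s["joints"][[1,2,4]].sum().round(3),s["tool_pos"].round(1),rot(s["eef_rot"]).round(3).tolist(),s["wrist_force"].round(1),s["opening"].round(3))
                                                                                                                                                                                    ^^^^^^^^^^^^^^^^^^
AttributeError: 'float' object has no attribute 'round'
```

play_rows:
  motion:
    - {"claw":1,"tx":0,"ty":0,"tz":350,"spin":0}
    - {"claw":1,"tx":0,"ty":0,"tz":350,"spin":0}
    - {"claw":1,"tx":0,"ty":0,"tz":350,"spin":0}
    - {"claw":1,"tx":0,"ty":0,"tz":350,"spin":0}
    - {"claw":1,"tx":0,"ty":0,"tz":350,"spin":0}
    - {"claw":1,"tx":0,"ty":0,"tz":350,"spin":0}
    - {"claw":1,"tx":0,"ty":0,"tz":350,"spin":0}

```text
time_s: 5.1
tool_pos: [99.4, -276.5, 164.8]
eef_rot: [0.052, 0.984, 0.173, 0.008]
wrist_force: [0.4, -1.1, -1.4]
opening: 1.005
gripper_force: 0.0
```

```bash
sed -i 's/s\["opening"\].round(3)/round(s["opening"],3)/' st.py; python3 st.py
```

```text
5.1 [-1.659  0.204  2.357  0.089  0.486 -0.513] 3.048 [  99.4 -276.5  164.8] [[0.94, 0.339, 0.033], [0.341, -0.935, -0.099], [-0.003, 0.104, -0.995]] [ 0.4 -1.1 -1.4] 1.005
```

play_rows:
  motion:
    - {"claw":1,"tx":0,"ty":-110,"tz":0,"spin":0}
    - {"claw":1,"tx":0,"ty":-110,"tz":0,"spin":0}
    - {"claw":1,"tx":0,"ty":-110,"tz":0,"spin":0}
    - {"claw":1,"tx":0,"ty":-110,"tz":0,"spin":0}
    - {"claw":1,"tx":0,"ty":-110,"tz":0,"spin":0}

```text
time_s: 5.6
tool_pos: [74.0, -207.1, 194.7]
eef_rot: [0.037, 0.984, 0.173, 0.005]
wrist_force: [1.1, -0.6, 0.3]
opening: 1.003
gripper_force: 0.0
```

```bash
python3 st.py
```

```text
5.6 [-1.82  -0.008  2.44   0.066  0.647 -0.648] 3.08 [  74.  -207.1  194.7] [[0.94, 0.34, 0.023], [0.34, -0.938, -0.07], [-0.002, 0.074, -0.997]] [ 1.1 -0.6  0.3] 1.003
```

play_rows:
  motion:
    - {"claw":1,"tx":0,"ty":0,"tz":120,"spin":0}
    - {"claw":1,"tx":0,"ty":-20,"tz":130,"spin":0}
    - {"claw":1,"tx":0,"ty":-20,"tz":130,"spin":0}
    - {"claw":1,"tx":0,"ty":-20,"tz":130,"spin":0}
    - {"claw":1,"tx":0,"ty":-20,"tz":130,"spin":0}

```text
time_s: 6.1
tool_pos: [94.5, -262.1, 97.6]
eef_rot: [0.018, 0.985, 0.174, 0.003]
wrist_force: [-0.1, 1.2, 0.7]
opening: 0.999
gripper_force: 0.0
```

```bash
python3 st.py
```

```text
6.1 [-1.652  0.457  2.439  0.07   0.213 -0.498] 3.11 [  94.5 -262.1   97.6] [[0.94, 0.342, 0.012], [0.342, -0.939, -0.033], [-0.0, 0.036, -0.999]] [-0.1  1.2  0.7] 0.999
```

play_rows:
  motion:
    - {"claw":1,"tx":0,"ty":-70,"tz":0,"spin":0}
    - {"claw":1,"tx":0,"ty":-70,"tz":0,"spin":0}
    - {"claw":1,"tx":0,"ty":-70,"tz":20,"spin":0}
    - {"claw":1,"tx":0,"ty":-70,"tz":40,"spin":0}
    - {"claw":1,"tx":0,"ty":-70,"tz":40,"spin":0}

```text
time_s: 6.6
tool_pos: [92.5, -257.7, 84.9]
eef_rot: [0.001, 0.985, 0.173, -0.0]
wrist_force: [-0.2, 0.0, -0.0]
opening: 1.001
gripper_force: 0.0
```

```bash
python3 st.py
```

```text
6.6 [-1.644  0.508  2.44   0.     0.191 -0.421] 3.139 [  92.5 -257.7   84.9] [[0.94, 0.341, -0.0], [0.341, -0.94, -0.003], [-0.001, 0.002, -1.0]] [-0.2  0.  -0. ] 1.001
```

```bash
python3 - <<'E'
from h import *
import pickle
P=pickle.load(open("p0.pkl","rb"))
for k,p in P.items():
    m=np.zeros((384,512),bool);u,v=map(int,proj(p,[[631,178,80]])[0]);m[v-40:v+40,u-40:u+40]=1
    X,_=cloud(p,m); X=X[np.hypot(X[:,0]-631,X[:,1]-178)<75]
    T=X[(X[:,2]>142)&(X[:,2]<156)]; F=X[(X[:,2]>18)&(X[:,2]<30)]
    print(k,len(T),((T[:,:2].max(0)+T[:,:2].min(0))/2).round(1),cv2.minEnclosingCircle(T[:,:2].astype(np.float32)),np.median(T[:,2]).round(1))
    print(len(F),cv2.minEnclosingCircle(F[:,:2].astype(np.float32)),np.median(F[:,2]).round(1))
    for n in("stoppers","candlestick","mug"):
        for d in imaging.trace(p,n)[:1] if 0 else []: pass
# refine centre from red marks (r=c,3 fold)
from scipy.optimize import least_squares
A=np.array([[657.9,226.1],[656,225.7],[660.4,129.4],[658.8,130.2],[575.9,177.1]]);w=[120,120,0,0,240]
def f(x):
    a=x[2]+np.radians(w);return (A-np.c_[x[0]+x[3]*np.cos(a),x[1]+x[3]*np.sin(a)]).ravel()
r=least_squares(f,[631,178,-1,57]);print(r.x,np.degrees(r.x[2]),r.fun.round(1))
# light: marks
B=np.array([[594.6,-205.2,200.4],[589.9,-207.1,202],[502.1,-148.5,154],[500.8,-150.9,147],[502.9,-266.7,153.1],[502.9,-266.8,148.8]])
wb=np.radians([0,0,120,120,240,240])
def g(x):
    t,yaw,roll=x[3:6]
    M=(R.from_euler('z',yaw)*R.from_euler('y',-t)*R.from_euler('z',roll)).as_matrix()
    C=np.array([x[0],x[1],0])+R.from_euler('z',yaw).apply([-65*np.sin(t),0,112+65*np.cos(t)])
    return (B-(C+(x[6]*np.c_[np.cos(wb),np.sin(wb),0*wb])@M.T)).ravel()
r=least_squares(g,[560,-207,.54,.54,0,0,66]);print(r.x.round(3),r.fun.round(1).reshape(-1,3))
t,yaw=r.x[3:5];print("C",np.array([r.x[0],r.x[1],0])+R.from_euler('z',yaw).apply([-65*np.sin(t),0,112+65*np.cos(t)]))
E
```

```text
scene 274 [630.4 179.1] ((630.341796875, 179.10684204101562), 29.3035888671875) 151.2
318 ((632.0889282226562, 179.01199340820312), 62.1901741027832) 25.7
top 204 [629.  177.8] ((629.2493286132812, 178.4544219970703), 27.85936737060547) 148.9
241 ((630.5718383789062, 178.67596435546875), 59.6306037902832) 23.8
[630.74582989 177.47125272  -1.0265072   55.2826831 ] -58.81453032540473 [ 0.5  0.2 -1.4 -0.2  1.  -0.8 -0.6  0.   0.4  0.8]
[ 5.645970e+02 -2.073570e+02 -4.204135e+03  5.220000e-01  5.000000e-03
  1.200000e-02  6.821400e+01] [[ 3.3  1.2 -1.9]
 [-1.4 -0.7 -0.3]
 [ 0.4  0.5  3. ]
 [-0.9 -1.9 -4. ]
 [-0.7  0.5  1.4]
 [-0.7  0.4 -2.9]]
C [ 532.2        -207.53333333  168.35095826]
```

play_rows:
  motion:
    - {"claw":1,"tx":0,"ty":0,"tz":-50,"spin":0}
    - {"claw":1,"tx":20,"ty":0,"tz":-95,"spin":0}
    - {"claw":1,"tx":60,"ty":-10,"tz":-125,"spin":0}
    - {"claw":1,"tx":100,"ty":-20,"tz":-150,"spin":-0.1}
    - {"claw":1,"tx":140,"ty":-30,"tz":-175,"spin":-0.25}
    - {"claw":1,"tx":180,"ty":-40,"tz":-200,"spin":-0.4}
    - {"claw":1,"tx":220,"ty":-60,"tz":-220,"spin":-0.55}
    - {"claw":1,"tx":260,"ty":-80,"tz":-235,"spin":-0.7}

```text
time_s: 7.4
tool_pos: [311.2, -90.7, 322.8]
eef_rot: [0.002, 0.864, 0.503, 0.001]
wrist_force: [0.4, -2.2, -0.8]
opening: 1.0
gripper_force: 0.0
```

```bash
cat > to.py <<'E'
# to.py x y z yawdeg : shift in tool axes to a world TCP target, tool vertical
import sys
from h import *
s=manip.sense();M=rot(s["eef_rot"]);t=np.array(list(map(float,sys.argv[1:4])))
y=np.degrees(np.arctan2(M[1,0],M[0,0]));d=(float(sys.argv[4])-y+180)%360-180
print("t",s["time_s"],"pos",s["tool_pos"].round(1),"shift",(M.T@(t-s["tool_pos"])).round(1),"yaw",y.round(2),"spin",np.radians(-d).round(3),"z",M[:,2].round(3),"j",s["joints"].round(2))
E
python3 to.py 630.5 178.5 220 121
```

```text
t 7.4 pos [311.2 -90.7 322.8] shift [391.7 144.2 103.6] yaw 60.41 spin -1.058 z [ 0.004 -0.002 -1.   ] j [-0.63 -0.04  1.97  0.    1.21 -0.12]
```

play_rows:
  motion:
    - {"claw":1,"tx":46,"ty":17,"tz":0,"spin":-0.14}
    - {"claw":1,"tx":92,"ty":34,"tz":0,"spin":-0.28}
    - {"claw":1,"tx":138,"ty":51,"tz":0,"spin":-0.42}
    - {"claw":1,"tx":184,"ty":68,"tz":0,"spin":-0.56}
    - {"claw":1,"tx":230,"ty":85,"tz":10,"spin":-0.7}
    - {"claw":1,"tx":275,"ty":102,"tz":25,"spin":-0.84}
    - {"claw":1,"tx":318,"ty":118,"tz":45,"spin":-0.97}
    - {"claw":1,"tx":360,"ty":133,"tz":65,"spin":-1.06}

```text
time_s: 8.2
tool_pos: [606.0, 155.4, 255.7]
eef_rot: [0.001, 0.492, 0.871, 0.001]
wrist_force: [0.2, -0.8, 0.5]
opening: 0.998
gripper_force: 0.0
```

play_rows:
  motion:
    - {"claw":1,"tx":0,"ty":0,"tz":20,"spin":0}
    - {"claw":1,"tx":0,"ty":0,"tz":20,"spin":0}
    - {"claw":1,"tx":0,"ty":0,"tz":20,"spin":0}

```text
time_s: 8.5
tool_pos: [603.9, 153.5, 235.9]
eef_rot: [-0.001, 0.494, 0.869, 0.0]
wrist_force: [-0.4, 0.6, 0.4]
opening: 0.999
gripper_force: 0.0
```

```bash
python3 to.py 630.5 178.5 106 121
```

```text
t 8.5 pos [603.9 153.5 235.9] shift [  7.7  35.7 129.9] yaw 120.78 spin -0.004 z [-0.001  0.001 -1.   ] j [ 0.07  0.52  1.43  0.    1.19 -0.47]
```

play_rows:
  motion:
    - {"claw":1,"tx":7.7,"ty":35.7,"tz":0,"spin":0}
    - {"claw":1,"tx":7.7,"ty":35.7,"tz":40,"spin":0}
    - {"claw":1,"tx":7.7,"ty":35.7,"tz":75,"spin":0}
    - {"claw":1,"tx":7.7,"ty":35.7,"tz":110,"spin":0}
    - {"claw":1,"tx":7.7,"ty":35.7,"tz":130,"spin":0}
    - {"claw":1,"tx":7.7,"ty":35.7,"tz":130,"spin":0}

```text
time_s: 9.1
tool_pos: [629.5, 177.5, 104.6]
eef_rot: [-0.002, 0.495, 0.869, -0.001]
wrist_force: [-1.1, 0.5, -0.5]
opening: 0.999
gripper_force: 0.0
```

play_rows:
  motion:
    - {"claw":0,"tx":0,"ty":0,"tz":0,"spin":0}
    - {"claw":0,"tx":0,"ty":0,"tz":0,"spin":0}
    - {"claw":0,"tx":0,"ty":0,"tz":0,"spin":0}
    - {"claw":0,"tx":0,"ty":0,"tz":0,"spin":0}
    - {"claw":0,"tx":0,"ty":0,"tz":0,"spin":0}

```text
time_s: 9.6
tool_pos: [632.7, 178.2, 108.9]
eef_rot: [0.002, 0.494, 0.869, 0.001]
wrist_force: [-1.3, -1.3, 6.2]
opening: 0.642
gripper_force: 63.1
```

```bash
python3 to.py 630.5 178.5 106 121;python3 st.py
```

```text
t 9.6 pos [632.7 178.2 108.9] shift [ 1.3 -1.8  2.9] yaw 120.77 spin -0.004 z [ 0.004  0.001 -1.   ] j [ 0.1   0.71  1.45  0.    0.98 -0.43]
9.6 [ 0.105  0.714  1.448  0.     0.975 -0.432] 3.137 [632.7 178.2 108.9] [[-0.512, 0.859, 0.004], [0.859, 0.512, 0.001], [-0.002, 0.004, -1.0]] [-1.3 -1.3  6.2] 0.642
```

play_rows:
  motion:
    - {"claw":0,"tx":0,"ty":0,"tz":-40,"spin":0}
    - {"claw":0,"tx":0,"ty":0,"tz":-85,"spin":-0.1}
    - {"claw":0,"tx":-15,"ty":-9,"tz":-130,"spin":-0.24}
    - {"claw":0,"tx":-30,"ty":-18,"tz":-175,"spin":-0.38}
    - {"claw":0,"tx":-45,"ty":-27,"tz":-220,"spin":-0.52}
    - {"claw":0,"tx":-60,"ty":-36,"tz":-265,"spin":-0.66}
    - {"claw":0,"tx":-60,"ty":-36,"tz":-310,"spin":-0.8}
    - {"claw":0,"tx":-60,"ty":-36,"tz":-350,"spin":-0.94}

```text
time_s: 10.4
tool_pos: [630.4, 107.6, 458.6]
eef_rot: [0.001, 0.045, 0.999, 0.001]
wrist_force: [1.3, 0.3, -3.5]
opening: 0.645
gripper_force: 65.9
```

play_rows:
  motion:
    - {"claw":0,"tx":0,"ty":0,"tz":-45,"spin":-0.1}
    - {"claw":0,"tx":0,"ty":0,"tz":-90,"spin":-0.1}
    - {"claw":0,"tx":0,"ty":0,"tz":-135,"spin":-0.1}
    - {"claw":0,"tx":0,"ty":0,"tz":-180,"spin":-0.1}
    - {"claw":0,"tx":0,"ty":0,"tz":-220,"spin":-0.1}

```text
time_s: 10.9
tool_pos: [629.7, 108.2, 678.7]
eef_rot: [0.001, -0.003, 1.0, 0.001]
wrist_force: [0.6, 0.3, -2.9]
opening: 0.641
gripper_force: 65.9
```

```bash
python3 st.py
```

```text
10.9 [-5.000e-03  4.570e-01  3.920e-01  1.000e-03  2.291e+00 -1.581e+00] 3.139 [629.7 108.2 678.7] [[-1.0, -0.007, 0.002], [-0.007, 1.0, 0.001], [-0.002, 0.001, -1.0]] [ 0.6  0.3 -2.9] 0.641
```

play_rows:
  motion:
    - {"claw":0,"tx":0,"ty":0,"tz":-400,"spin":0}
    - {"claw":0,"tx":0,"ty":0,"tz":-400,"spin":0}
    - {"claw":0,"tx":0,"ty":0,"tz":-400,"spin":0}
    - {"claw":0,"tx":0,"ty":0,"tz":-400,"spin":0}
    - {"claw":0,"tx":0,"ty":0,"tz":-400,"spin":0}
    - {"claw":0,"tx":0,"ty":0,"tz":-400,"spin":0}

```text
time_s: 11.5
tool_pos: [535.1, 91.7, 788.9]
eef_rot: [0.012, -0.003, 1.0, 0.002]
wrist_force: [0.6, 0.4, -3.1]
opening: 0.639
gripper_force: 69.2
```

```bash
python3 st.py
```

```text
11.5 [-0.039  0.369  0.218  0.009  2.531 -1.609] 3.118 [535.1  91.7 788.9] [[-1.0, -0.006, 0.024], [-0.006, 1.0, 0.004], [-0.024, 0.004, -1.0]] [ 0.6  0.4 -3.1] 0.639
```

play_rows:
  motion:
    - {"claw":0,"tx":0,"ty":25,"tz":-500,"spin":0}
    - {"claw":0,"tx":0,"ty":25,"tz":-500,"spin":0}
    - {"claw":0,"tx":0,"ty":25,"tz":-500,"spin":0}
    - {"claw":0,"tx":0,"ty":25,"tz":-500,"spin":0}
    - {"claw":0,"tx":0,"ty":25,"tz":-500,"spin":0}
    - {"claw":0,"tx":0,"ty":25,"tz":-500,"spin":0}
    - {"claw":0,"tx":0,"ty":25,"tz":-500,"spin":0}
    - {"claw":0,"tx":0,"ty":25,"tz":-500,"spin":0}

```text
time_s: 12.3
tool_pos: [424.9, 85.4, 855.6]
eef_rot: [0.026, -0.003, 1.0, 0.003]
wrist_force: [-0.0, 0.0, -4.0]
opening: 0.64
gripper_force: 69.2
```

```bash
python3 st.py
```

```text
12.3 [-0.067  0.226  0.219  0.02   2.646 -1.627] 3.091 [424.9  85.4 855.6] [[-0.999, -0.006, 0.051], [-0.006, 1.0, 0.006], [-0.051, 0.006, -0.999]] [-0.  0. -4.] 0.64
```

play_rows:
  motion:
    - {"claw":0,"tx":200,"ty":30,"tz":-500,"spin":0}
    - {"claw":0,"tx":200,"ty":30,"tz":-500,"spin":0}
    - {"claw":0,"tx":200,"ty":30,"tz":-500,"spin":0}
    - {"claw":0,"tx":200,"ty":30,"tz":-500,"spin":0}
    - {"claw":0,"tx":200,"ty":30,"tz":-500,"spin":0}
    - {"claw":0,"tx":200,"ty":30,"tz":-500,"spin":0}

```text
time_s: 12.9
tool_pos: [375.5, 113.4, 883.6]
eef_rot: [0.061, -0.003, 0.998, 0.001]
wrist_force: [-0.5, -1.5, -4.3]
opening: 0.64
gripper_force: 69.3
```

```bash
python3 st.py
```

```text
12.9 [ 0.004  0.155  0.22   0.006  2.646 -1.568] 3.02 [375.5 113.4 883.6] [[-0.993, -0.006, 0.121], [-0.006, 1.0, 0.003], [-0.121, 0.002, -0.993]] [-0.5 -1.5 -4.3] 0.64
```

play_rows:
  motion:
    - {"claw":0,"tx":600,"ty":0,"tz":-700,"spin":0}
    - {"claw":0,"tx":600,"ty":0,"tz":-700,"spin":0}
    - {"claw":0,"tx":600,"ty":0,"tz":-700,"spin":0}
    - {"claw":0,"tx":600,"ty":0,"tz":-700,"spin":0}
    - {"claw":0,"tx":600,"ty":0,"tz":-700,"spin":0}
    - {"claw":0,"tx":600,"ty":0,"tz":-700,"spin":0}
    - {"claw":0,"tx":600,"ty":0,"tz":-700,"spin":0}
    - {"claw":0,"tx":600,"ty":0,"tz":-700,"spin":0}

```text
time_s: 13.7
tool_pos: [276.0, 192.8, 913.2]
eef_rot: [0.104, -0.003, 0.995, 0.006]
wrist_force: [-0.3, -0.3, -4.4]
opening: 0.642
gripper_force: 69.3
```

```bash
python3 st.py
```

```text
13.7 [ 0.323  0.071  0.219 -0.113  2.646 -1.359] 2.936 [276.  192.8 913.2] [[-0.978, -0.008, 0.208], [-0.005, 1.0, 0.013], [-0.208, 0.012, -0.978]] [-0.3 -0.3 -4.4] 0.642
```

play_rows:
  motion:
    - {"claw":0,"tx":150,"ty":-150,"tz":-600,"spin":0}
    - {"claw":0,"tx":150,"ty":-150,"tz":-600,"spin":0}
    - {"claw":0,"tx":150,"ty":-150,"tz":-600,"spin":0}
    - {"claw":0,"tx":150,"ty":-150,"tz":-600,"spin":0}
    - {"claw":0,"tx":150,"ty":-150,"tz":-600,"spin":0}
    - {"claw":0,"tx":150,"ty":-150,"tz":-600,"spin":0}
    - {"claw":0,"tx":150,"ty":-150,"tz":-600,"spin":0}
    - {"claw":0,"tx":150,"ty":-150,"tz":-600,"spin":0}

```text
time_s: 14.5
tool_pos: [232.8, 173.3, 934.6]
eef_rot: [0.14, -0.003, 0.99, 0.008]
wrist_force: [0.3, 0.5, -4.3]
opening: 0.638
gripper_force: 69.3
```

```bash
python3 st.py
```

```text
14.5 [ 0.327  0.     0.219 -0.154  2.646 -1.396] 2.865 [232.8 173.3 934.6] [[-0.961, -0.008, 0.276], [-0.004, 1.0, 0.017], [-0.277, 0.015, -0.961]] [ 0.3  0.5 -4.3] 0.638
```

play_rows:
  motion:
    - {"claw":0,"tx":100,"ty":-400,"tz":-700,"spin":0}
    - {"claw":0,"tx":100,"ty":-400,"tz":-700,"spin":0}
    - {"claw":0,"tx":100,"ty":-400,"tz":-700,"spin":0}
    - {"claw":0,"tx":100,"ty":-400,"tz":-700,"spin":0}
    - {"claw":0,"tx":200,"ty":-200,"tz":-700,"spin":0}
    - {"claw":0,"tx":200,"ty":-200,"tz":-700,"spin":0}
    - {"claw":0,"tx":200,"ty":-200,"tz":-700,"spin":0}
    - {"claw":0,"tx":200,"ty":-200,"tz":-700,"spin":0}

```text
time_s: 15.3
tool_pos: [192.4, 147.5, 952.7]
eef_rot: [0.174, -0.002, 0.985, 0.005]
wrist_force: [0.7, -1.1, -3.4]
opening: 0.643
gripper_force: 69.3
```

```bash
python3 st.py
```

```text
15.3 [ 0.299 -0.071  0.219 -0.191  2.646 -1.46 ] 2.794 [192.4 147.5 952.7] [[-0.939, -0.006, 0.344], [-0.002, 1.0, 0.011], [-0.344, 0.01, -0.939]] [ 0.7 -1.1 -3.4] 0.643
```

play_rows:
  motion:
    - {"claw":0,"tx":200,"ty":-300,"tz":-700,"spin":0}
    - {"claw":0,"tx":200,"ty":-300,"tz":-700,"spin":0}
    - {"claw":0,"tx":200,"ty":-300,"tz":-700,"spin":0}
    - {"claw":0,"tx":200,"ty":-300,"tz":-700,"spin":0}
    - {"claw":0,"tx":200,"ty":-300,"tz":-700,"spin":0}
    - {"claw":0,"tx":200,"ty":-300,"tz":-700,"spin":0}
    - {"claw":0,"tx":200,"ty":-300,"tz":-700,"spin":0}
    - {"claw":0,"tx":200,"ty":-300,"tz":-700,"spin":0}

```text
time_s: 16.1
tool_pos: [66.4, 118.9, 970.1]
eef_rot: [0.221, -0.004, 0.975, 0.01]
wrist_force: [-0.1, -0.4, -3.6]
opening: 0.645
gripper_force: 69.3
```

play_rows:
  motion:
    - {"claw":0,"tx":300,"ty":-300,"tz":-700,"spin":0}
    - {"claw":0,"tx":300,"ty":-300,"tz":-700,"spin":0}
    - {"claw":0,"tx":300,"ty":-300,"tz":-700,"spin":0}
    - {"claw":0,"tx":300,"ty":-300,"tz":-700,"spin":0}
    - {"claw":0,"tx":300,"ty":-300,"tz":-700,"spin":0}
    - {"claw":0,"tx":300,"ty":-300,"tz":-700,"spin":0}

```text
time_s: 16.7
tool_pos: [26.6, 48.3, 977.3]
eef_rot: [0.242, -0.007, 0.97, 0.016]
wrist_force: [-0.6, -0.2, -3.4]
opening: 0.64
gripper_force: 69.8
```

```bash
python3 st.py
```

```text
16.7 [ 1.612 -0.161  0.218 -1.43   2.647 -1.388] 2.704 [ 26.6  48.3 977.3] [[-0.883, -0.021, 0.469], [-0.005, 0.999, 0.035], [-0.47, 0.029, -0.882]] [-0.6 -0.2 -3.4] 0.64
```

```bash
python3 to.py 400 0 800 180.5;python3 to.py 480 -320 700 180.5; python3 to.py 700 -430 600 180.5
```

```text
t 16.7 pos [ 26.6  48.3 977.3] shift [-246.2  -61.1  330. ] yaw -179.69 spin -0.003 z [ 0.469  0.035 -0.882] j [ 1.61 -0.16  0.22 -1.43  2.65 -1.39]
t 16.7 pos [ 26.6  48.3 977.3] shift [-268.4 -385.4  444.5] yaw -179.69 spin -0.003 z [ 0.469  0.035 -0.882] j [ 1.61 -0.16  0.22 -1.43  2.65 -1.39]
t 16.7 pos [ 26.6  48.3 977.3] shift [-415.1 -502.8  632.1] yaw -179.69 spin -0.003 z [ 0.469  0.035 -0.882] j [ 1.61 -0.16  0.22 -1.43  2.65 -1.39]
```

play_rows:
  motion:
    - {"claw":0,"tx":-246,"ty":-10,"tz":330,"spin":0}
    - {"claw":0,"tx":-246,"ty":-10,"tz":330,"spin":0}
    - {"claw":0,"tx":-246,"ty":-10,"tz":330,"spin":0}
    - {"claw":0,"tx":-246,"ty":-30,"tz":330,"spin":0}
    - {"claw":0,"tx":-246,"ty":-61,"tz":330,"spin":0}
    - {"claw":0,"tx":-246,"ty":-61,"tz":330,"spin":0}
    - {"claw":0,"tx":-246,"ty":-61,"tz":330,"spin":0}
    - {"claw":0,"tx":-246,"ty":-61,"tz":330,"spin":0}

```text
time_s: 17.5
tool_pos: [144.3, 115.1, 908.5]
eef_rot: [0.24, -0.011, 0.971, -0.005]
wrist_force: [0.3, -0.4, -4.1]
opening: 0.643
gripper_force: 69.7
```

```bash
python3 st.py; python3 to.py 480 -320 700 180.5; python3 to.py 700 -430 600 180.5
```

```text
17.5 [ 0.258 -0.328  0.629 -0.176  2.363 -1.491] 2.664 [144.3 115.1 908.5] [[-0.885, -0.019, 0.466], [-0.024, 1.0, -0.005], [-0.466, -0.015, -0.885]] [ 0.3 -0.4 -4.1] 0.643
t 17.5 pos [144.3 115.1 908.5] shift [-189.5 -438.2  342.9] yaw -178.45 spin 0.018 z [ 0.466 -0.005 -0.885] j [ 0.26 -0.33  0.63 -0.18  2.36 -1.49]
t 17.5 pos [144.3 115.1 908.5] shift [-334.9 -550.8  534.4] yaw -178.45 spin 0.018 z [ 0.466 -0.005 -0.885] j [ 0.26 -0.33  0.63 -0.18  2.36 -1.49]
```

play_rows:
  motion:
    - {"claw":0,"tx":-60,"ty":-20,"tz":-300,"spin":0}
    - {"claw":0,"tx":-60,"ty":-20,"tz":-300,"spin":0}
    - {"claw":0,"tx":-60,"ty":-20,"tz":-300,"spin":0}
    - {"claw":0,"tx":-60,"ty":-20,"tz":-300,"spin":0}
    - {"claw":0,"tx":-60,"ty":-20,"tz":-300,"spin":0}
    - {"claw":0,"tx":-60,"ty":-20,"tz":-300,"spin":0}

```text
time_s: 18.1
tool_pos: [83.3, 95.2, 979.9]
eef_rot: [0.249, -0.01, 0.968, -0.004]
wrist_force: [-0.6, -0.1, -3.9]
opening: 0.64
gripper_force: 70.4
```

```bash
python3 st.py; python3 to.py 480 -207 500 180.5
```

```text
18.1 [ 0.36  -0.227  0.218 -0.372  2.647 -1.605] 2.638 [ 83.3  95.2 979.9] [[-0.876, -0.017, 0.482], [-0.022, 1.0, -0.003], [-0.482, -0.013, -0.876]] [-0.6 -0.1 -3.9] 0.64
t 18.1 pos [ 83.3  95.2 979.9] shift [-109.5 -302.7  612.7] yaw -178.58 spin 0.016 z [ 0.482 -0.003 -0.876] j [ 0.36 -0.23  0.22 -0.37  2.65 -1.61]
```

play_rows:
  motion:
    - {"claw":0,"tx":-100,"ty":0,"tz":-300,"spin":0}
    - {"claw":0,"tx":-100,"ty":0,"tz":-300,"spin":0}
    - {"claw":0,"tx":-100,"ty":0,"tz":-300,"spin":0}
    - {"claw":0,"tx":-100,"ty":0,"tz":-300,"spin":0}
    - {"claw":0,"tx":-100,"ty":0,"tz":-300,"spin":0}
    - {"claw":0,"tx":-100,"ty":0,"tz":-300,"spin":0}

```text
time_s: 18.7
tool_pos: [62.8, 82.2, 981.5]
eef_rot: [0.256, -0.012, 0.967, -0.003]
wrist_force: [0.3, -0.4, -3.5]
opening: 0.642
gripper_force: 70.5
```

```bash
python3 st.py; python3 to.py 440 -180 500 180.5
```

```text
18.7 [ 0.462 -0.245  0.219 -0.482  2.646 -1.618] 2.62 [ 62.8  82.2 981.5] [[-0.868, -0.021, 0.496], [-0.024, 1.0, 0.001], [-0.496, -0.011, -0.869]] [ 0.3 -0.4 -3.5] 0.642
t 18.7 pos [ 62.8  82.2 981.5] shift [ -82.7 -264.6  605. ] yaw -178.43 spin 0.019 z [ 0.496  0.001 -0.869] j [ 0.46 -0.25  0.22 -0.48  2.65 -1.62]
```

```bash
python3 to.py 200 60 880 180.5|cut -c1-90; python3 to.py 300 -60 680 180.5|cut -c1-90;python3 to.py 383 -207.5 429 180.5
```

```text
t 18.7 pos [ 62.8  82.2 981.5] shift [-68.3 -23.9 156.1] yaw -178.43 spin 0.019 z [ 0.496 
t 18.7 pos [ 62.8  82.2 981.5] shift [ -53.1 -143.7  379.3] yaw -178.43 spin 0.019 z [ 0.4
t 18.7 pos [ 62.8  82.2 981.5] shift [   2.7 -290.1  638.4] yaw -178.43 spin 0.019 z [ 0.496  0.001 -0.869] j [ 0.46 -0.25  0.22 -0.48  2.65 -1.62]
```

play_rows:
  motion:
    - {"claw":0,"tx":-23,"ty":-8,"tz":45,"spin":0}
    - {"claw":0,"tx":-46,"ty":-16,"tz":90,"spin":0}
    - {"claw":0,"tx":-68,"ty":-24,"tz":135,"spin":0}
    - {"claw":0,"tx":-68,"ty":-35,"tz":180,"spin":0}
    - {"claw":0,"tx":-65,"ty":-60,"tz":222,"spin":0}
    - {"claw":0,"tx":-62,"ty":-85,"tz":264,"spin":0}
    - {"claw":0,"tx":-58,"ty":-110,"tz":306,"spin":0}
    - {"claw":0,"tx":-53,"ty":-135,"tz":348,"spin":0}

```text
time_s: 19.5
tool_pos: [229.8, 71.1, 832.7]
eef_rot: [0.255, -0.014, 0.967, -0.01]
wrist_force: [0.7, 0.7, -3.7]
opening: 0.647
gripper_force: 70.5
```

```bash
python3 st.py; python3 to.py 383 -207.5 429 180.5
```

```text
19.5 [-0.973 -0.511  0.959  0.562  2.29  -2.112] 2.738 [229.8  71.1 832.7] [[-0.869, -0.022, 0.494], [-0.032, 0.999, -0.013], [-0.493, -0.027, -0.869]] [ 0.7  0.7 -3.7] 0.647
t 19.5 pos [229.8  71.1 832.7] shift [  75.1 -270.7  430.2] yaw -177.87 spin 0.028 z [ 0.494 -0.013 -0.869] j [-0.97 -0.51  0.96  0.56  2.29 -2.11]
```

play_rows:
  motion:
    - {"claw":0,"tx":7,"ty":-26,"tz":42,"spin":0}
    - {"claw":0,"tx":14,"ty":-52,"tz":84,"spin":0}
    - {"claw":0,"tx":21,"ty":-78,"tz":126,"spin":0}
    - {"claw":0,"tx":29,"ty":-104,"tz":168,"spin":0}
    - {"claw":0,"tx":36,"ty":-130,"tz":210,"spin":0}
    - {"claw":0,"tx":44,"ty":-156,"tz":250,"spin":0}
    - {"claw":0,"tx":51,"ty":-182,"tz":290,"spin":0}
    - {"claw":0,"tx":58,"ty":-208,"tz":330,"spin":0}

```text
time_s: 20.3
tool_pos: [345.7, -143.7, 518.7]
eef_rot: [0.253, -0.013, 0.967, -0.009]
wrist_force: [-0.3, -1.3, -3.3]
opening: 0.64
gripper_force: 70.4
```

```bash
python3 st.py; python3 to.py 383 -207.5 429 180.5
```

```text
20.3 [-1.081 -0.322  1.743  0.443  1.463 -2.669] 2.885 [ 345.7 -143.7  518.7] [[-0.872, -0.02, 0.489], [-0.029, 1.0, -0.011], [-0.489, -0.024, -0.872]] [-0.3 -1.3 -3.3] 0.64
t 20.3 pos [ 345.7 -143.7  518.7] shift [ 13.1 -62.4  97.2] yaw -178.08 spin 0.025 z [ 0.489 -0.011 -0.872] j [-1.08 -0.32  1.74  0.44  1.46 -2.67]
```

play_rows:
  motion:
    - {"claw":0,"tx":5,"ty":-20,"tz":40,"spin":0}
    - {"claw":0,"tx":9,"ty":-45,"tz":75,"spin":0.01}
    - {"claw":0,"tx":13,"ty":-62,"tz":110,"spin":0.025}
    - {"claw":0,"tx":13,"ty":-62,"tz":150,"spin":0.025}
    - {"claw":0,"tx":13,"ty":-62,"tz":180,"spin":0.025}
    - {"claw":0,"tx":13,"ty":-62,"tz":180,"spin":0.025}

```text
time_s: 20.9
tool_pos: [423.1, -204.8, 354.4]
eef_rot: [0.25, -0.001, 0.968, -0.001]
wrist_force: [0.4, 1.3, -4.3]
opening: 0.643
gripper_force: 70.1
```

```bash
python3 st.py; cat > look.py <<'E'
import sys
from h import *
import pickle
tag=sys.argv[1]
s=manip.sense();M=rot(s["eef_rot"]);P={n:imaging.get_image(n) for n in("scene","top")};pickle.dump((s,P),open(tag+".pkl","wb"))
ims=[]
for k,p in P.items():
    u,v=map(int,proj(p,[[490,-207,240]])[0]); ims.append(cv2.resize(p["pixels"][v-48:v+48,u-48:u+48],(400,400),interpolation=cv2.INTER_CUBIC))
save(tag+".png",np.hstack(ims))
E
python3 look.py l1
```

```text
20.9 [-0.957  0.007  1.934  0.504  0.955 -2.775] 2.896 [ 423.1 -204.8  354.4] [[-0.875, -0.001, 0.484], [-0.003, 1.0, -0.002], [-0.484, -0.003, -0.875]] [ 0.4  1.3 -4.3] 0.643
```

View pics/l1.png

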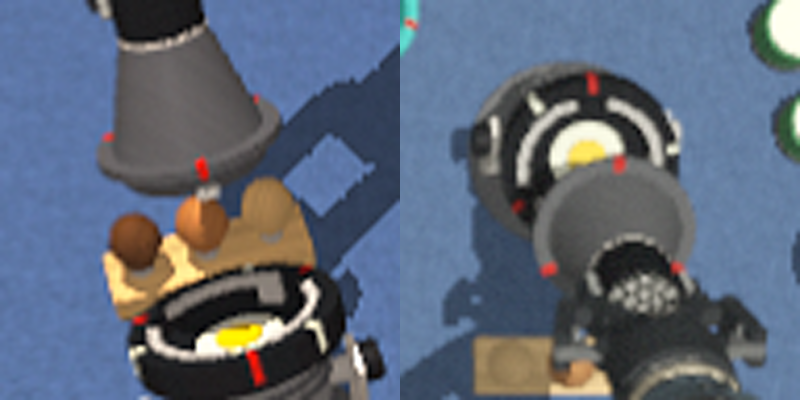

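The crop shows the gripped snoot above the mount. Its red line is at scene crop (203,168) facing the mount's red mark at (257,367), and in the top crop the line is at (619,163) against the mark at (593,82). Next I fit its pose relative to the tool.

```bash
cat > fit.py <<'E'
import sys,pickle
from h import *
from scipy.optimize import least_squares
s,P=pickle.load(open(sys.argv[1]+".pkl","rb"));M=rot(s["eef_rot"]);T=s["tool_pos"]
O0=T+M[:,2]*float(sys.argv[2]) # guess for origin
# model: red lines on flange edge: r~57.5, z 24 ; predicted lug azimuths, fit reprojection of mark centroids
n=-M[:,2]; ex=np.array([1,0,0])-n[0]*n; ex/=np.linalg.norm(ex); B0=np.c_[ex,np.cross(n,ex),n]
obs=[]
for k,p in P.items():
    a=p["pixels"].astype(int);m=(a[...,0]>110)&(a[...,0]>2*a[...,1])&(a[...,0]>2*a[...,2])
    K,l,st,ce=cv2.connectedComponentsWithStats(m.astype(np.uint8),connectivity=8)
    for j in range(3):
        w=np.radians(120*j); q=proj(p,[O0+B0@[56*np.cos(w),56*np.sin(w),24]])[0]
        d=np.linalg.norm(ce[1:]-q,axis=1);i=d.argmin()+1
        if d.min()<14 and st[i,4]>1:
            X=np.median(unproj(p,np.argwhere(l==i)[:,::-1]),0); obs.append((k,j,ce[i],X)); print(k,j,q.round(1),ce[i].round(1),st[i,4],X.round(1),(B0.T@(X-O0)).round(1))
def pose(x): return B0@R.from_rotvec([x[3],x[4],x[5]]).as_matrix(),O0+B0@x[:3]
def g(x):
    Bm,O=pose(x);r=[]
    for k,j,c,X in obs:
        w=np.radians(120*j);Y=O+Bm@[56*np.cos(w),56*np.sin(w),24]
        r+=list((proj(P[k],[Y])[0]-c)*3)+list((X-Y)*.3)
    # nose / cone cloud: lateral distance
    return np.array(r+list(x[:3]*.02)+list(x[3:]*5))
r=least_squares(g,np.zeros(6),loss="soft_l1");x=r.x;Bm,O=pose(x)
print("offset in guess frame",x[:3].round(1),"rotvec",x[3:].round(3),"axis",Bm[:,2].round(3),"O",O.round(1),"toolz",M[:,2].round(3))
# axis from cloud of cone & nose: fit surface radius profile
def prof(z): return np.where(z>94,28,np.where(z>24,60-(z-24)/70*32,60))
C=[]
for k,p in P.items():
    m=np.zeros((384,512),bool);u,v=map(int,proj(p,[O+Bm[:,2]*55])[0]);m[v-40:v+40,u-40:u+40]=1
    X,_=cloud(p,m);Y=(X-O)@Bm;rr=np.hypot(Y[:,0],Y[:,1]);sel=(Y[:,2]>30)&(Y[:,2]<88)&(rr<64);X=X[sel];Y=Y[sel]
    print(k,len(X),"radial-resid",np.median(np.hypot(Y[:,0],Y[:,1])-prof(Y[:,2])).round(2));C.append(X)
X=np.vstack(C)
def h(y):
    Bq=Bm@R.from_rotvec([y[2],y[3],0]).as_matrix();Oq=O+Bm@np.array([y[0],y[1],0]);Y=(X-Oq)@Bq
    rr=np.hypot(Y[:,0],Y[:,1]);return rr-(y[4]-(Y[:,2]-24)*y[5])
r=least_squares(h,[0,0,0,0,58,.4],loss="soft_l1");y=r.x
print("cone fit",y.round(3),"axis",(Bm@R.from_rotvec([y[2],y[3],0]).as_matrix())[:,2].round(3),"O",(O+Bm@np.array([y[0],y[1],0])).round(1))
E
python3 fit.py l1 106
```

```text
scene 0 [184.  191.5] [184. 193.] 13 [ 514.9 -206.   305.2] [56.5 -1.1 18.5]
scene 1 [196.5 176.1] [197.  176.5] 2 [ 326.9 -138.8  136.9] [-189.4   66.5  -37.7]
scene 2 [161.8 185.4] [161.7 185.7] 3 [ 438.2 -253.4  267.4] [-28.9 -48.3  22.4]
top 0 [327.4 172.8] [328.3 173. ] 7 [ 511.7 -207.6  306.7] [54.4 -2.7 21.4]
top 1 [310.3 198.5] [311.4 198.2] 8 [ 439.6 -159.9  268.8] [-26.9  45.1  23.2]
top 2 [341.7 198. ] [341.8 197.8] 6 [ 434.9 -244.2  316.1] [ -8.3 -39.3  66.7]
offset in guess frame [-1.3 -0.9 -2. ] rotvec [-0.004  0.034 -0.01 ] axis [-0.453  0.005  0.891] O [ 474.2 -205.9  259.3] toolz [ 0.484 -0.002 -0.875]
scene 744 radial-resid -7.53
top 444 radial-resid -5.41
cone fit [ 1.9000e+00 -2.6200e-01  2.0000e-03 -5.6000e-02  4.8092e+01  2.8100e-01] axis [-0.502  0.004  0.865] O [ 475.9 -206.2  260.2]
```

play_rows:
  motion:
    - {"claw":0,"tx":0,"ty":0,"tz":0,"spin":0.14}
    - {"claw":0,"tx":0,"ty":0,"tz":0,"spin":0.28}
    - {"claw":0,"tx":0,"ty":0,"tz":0,"spin":0.42}
    - {"claw":0,"tx":0,"ty":0,"tz":0,"spin":0.56}
    - {"claw":0,"tx":0,"ty":0,"tz":0,"spin":0.7}
    - {"claw":0,"tx":0,"ty":0,"tz":0,"spin":0.84}
    - {"claw":0,"tx":0,"ty":0,"tz":0,"spin":0.98}
    - {"claw":0,"tx":0,"ty":0,"tz":0,"spin":1.12}

```text
time_s: 21.8
tool_pos: [424.2, -208.1, 362.0]
eef_rot: [0.22, 0.515, 0.818, 0.129]
wrist_force: [0.9, -0.5, -3.5]
opening: 0.64
gripper_force: 70.3
```

play_rows:
  motion:
    - {"claw":0,"tx":0,"ty":0,"tz":0,"spin":0.14}
    - {"claw":0,"tx":0,"ty":0,"tz":0,"spin":0.28}
    - {"claw":0,"tx":0,"ty":0,"tz":0,"spin":0.42}
    - {"claw":0,"tx":0,"ty":0,"tz":0,"spin":0.56}
    - {"claw":0,"tx":0,"ty":0,"tz":0,"spin":0.7}
    - {"claw":0,"tx":0,"ty":0,"tz":0,"spin":0.84}
    - {"claw":0,"tx":0,"ty":0,"tz":0,"spin":0.974}
    - {"claw":0,"tx":0,"ty":0,"tz":0,"spin":0.974}

```text
time_s: 22.6
tool_pos: [424.3, -208.0, 361.8]
eef_rot: [0.134, 0.837, 0.485, 0.217]
wrist_force: [0.7, -0.2, -4.0]
opening: 0.638
gripper_force: 70.4
```

```bash
python3 st.py; python3 look.py l2; python3 fit.py l2 106; cat > ins.py <<'E'
# ins.py d : tool shift bringing snoot underside to d mm above mount face, on axis
import sys
from h import *
s=manip.sense();M=rot(s["eef_rot"]);C=np.array([532.,-207.5,168.3]);n=-M[:,2]
off=np.array(list(map(float,sys.argv[2:5])))  # snoot origin minus (T+106 z), world
O=s["tool_pos"]+106*M[:,2]+off
print("t",s["time_s"],"F",s["wrist_force"].round(1),"shift",(M.T@(C+n*float(sys.argv[1])-O)).round(1),"height",((O-C)@n).round(1))
E
python3 ins.py 25 0 0 0
```

```text
22.6 [-0.96  -0.003  1.926  0.506  0.957 -0.681] 2.88 [ 424.3 -208.   361.8] [[0.436, 0.753, 0.493], [0.869, -0.494, -0.014], [0.233, 0.435, -0.87]] [ 0.7 -0.2 -4. ] 0.638
scene 0 [182.3 190.3] [183. 192.] 13 [ 519.6 -208.3  315.6] [60.1  0.4 18.9]
scene 2 [159.8 184.5] [160.5 185. ] 2 [ 439.3 -256.5  273.4] [-30.9 -47.1  21.1]
top 0 [329.1 171.9] [328.5 171.5] 8 [ 515.2 -207.6  314.7] [55.9  1.2 20.2]
top 1 [312.  197.6] [311.8 197.2] 6 [ 442.5 -161.2  271.9] [-28.1  48.2  19.5]
offset in guess frame [-1.   0.4 -3.7] rotvec [-0.02   0.023 -0.   ] axis [-0.473  0.034  0.881] O [ 477.5 -209.1  265.9] toolz [ 0.493 -0.014 -0.87 ]
scene 763 radial-resid -4.83
top 446 radial-resid -5.08
cone fit [ 3.293e+00  1.017e+00  3.600e-02 -5.200e-02  4.881e+01  2.820e-01] axis [-0.518 -0.002  0.855] O [ 480.4 -208.1  267.4]
t 22.7 F [-0.1  0.2 -3.9] shift [ 2.  -2.7 90. ] height 115.0
```

play_rows:
  motion:
    - {"claw":0,"tx":1,"ty":-1.5,"tz":35,"spin":0}
    - {"claw":0,"tx":2,"ty":-2.7,"tz":65,"spin":0}
    - {"claw":0,"tx":2,"ty":-2.7,"tz":85,"spin":0}
    - {"claw":0,"tx":2,"ty":-2.7,"tz":90,"spin":0}
    - {"claw":0,"tx":2,"ty":-2.7,"tz":90,"spin":0}
    - {"claw":0,"tx":2,"ty":-2.7,"tz":90,"spin":0}

```text
time_s: 23.3
tool_pos: [467.7, -205.6, 282.1]
eef_rot: [0.133, 0.837, 0.485, 0.217]
wrist_force: [-0.2, -0.7, -3.9]
opening: 0.64
gripper_force: 70.1
```

```bash
python3 st.py; python3 ins.py 10 0 0 0; python3 look.py l3; python3 fit.py l3 106
```

```text
23.3 [-0.858  0.174  1.988  0.596  0.707 -0.744] 2.869 [ 467.7 -205.6  282.1] [[0.435, 0.753, 0.493], [0.869, -0.494, -0.012], [0.234, 0.433, -0.87]] [-0.2 -0.7 -3.9] 0.64
t 23.3 F [-0.2 -0.7 -3.9] shift [-0.3  0.  14.7] height 24.7
scene 0 [191.2 221.2] [192. 223.] 13 [ 561.7 -205.7  237.3] [59.8  0.6 20.7]
scene 1 [202.8 204.6] [204.  204.5] 2 [ 437.9 -147.6  133.5] [-98.8  60.1  -7.9]
scene 2 [169.  213.9] [169.3 214. ] 7 [ 485.8 -253.6  198.3] [-25.9 -46.8  23.6]
top 0 [323.8 162. ] [323.5 161.5] 8 [ 558.8 -205.8  236.4] [56.7  0.5 21.3]
top 1 [307.9 186.4] [307.2 186. ] 5 [ 487.1 -158.7  190.3] [-28.   48.2  17.1]
offset in guess frame [-0.7  1.6 -2.1] rotvec [ 0.     0.049 -0.013] axis [-0.449  0.012  0.893] O [ 520.3 -205.4  187.6] toolz [ 0.493 -0.012 -0.87 ]
scene 731 radial-resid -6.57
top 376 radial-resid -6.05
cone fit [ 3.0120e+00  1.0400e-01  1.4000e-02 -7.4000e-02  4.8339e+01  2.8500e-01] axis [-0.514 -0.002  0.858] O [ 523.  -205.3  189. ]
```

View pics/l3.png

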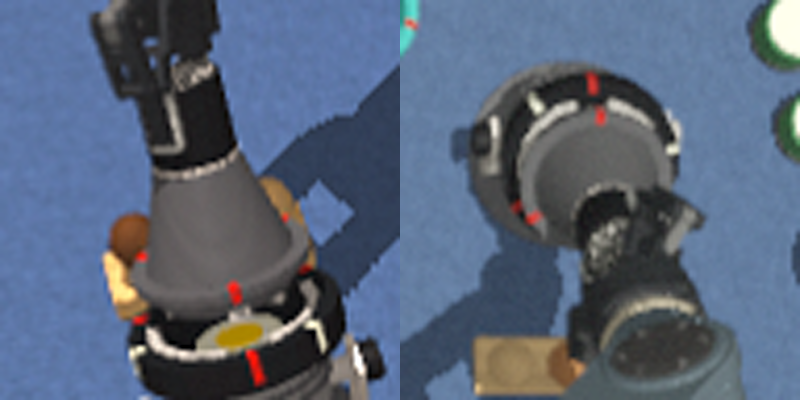

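The crop shows the snoot about 23 mm above the mount with its lines matching the notches: scene (235,292) against (257,367), and top (601,116) against (593,82). Now I lower it slowly.

play_rows:
  motion:
    - {"claw":0,"tx":-1.1,"ty":0.6,"tz":8,"spin":0}
    - {"claw":0,"tx":-1.1,"ty":0.6,"tz":16,"spin":0}
    - {"claw":0,"tx":-1.1,"ty":0.6,"tz":21,"spin":0}
    - {"claw":0,"tx":-1.1,"ty":0.6,"tz":24,"spin":0}
    - {"claw":0,"tx":-1.1,"ty":0.6,"tz":24,"spin":0}

```text
time_s: 23.9
tool_pos: [479.2, -206.3, 259.4]
eef_rot: [0.131, 0.837, 0.485, 0.217]
wrist_force: [-0.3, 0.3, -3.5]
opening: 0.643
gripper_force: 70.3
```

```bash
python3 st.py; python3 ins.py -16 0 0 0
```

```text
23.9 [-0.836  0.229  1.996  0.633  0.648 -0.775] 2.873 [ 479.2 -206.3  259.4] [[0.436, 0.754, 0.491], [0.868, -0.496, -0.01], [0.236, 0.43, -0.871]] [-0.3  0.3 -3.5] 0.643
t 23.9 F [-0.3  0.3 -3.5] shift [ 0.4  1.2 15.3] height -0.7
```

play_rows:
  motion:
    - {"claw":0,"tx":0,"ty":0,"tz":2,"spin":0}
    - {"claw":0,"tx":0,"ty":0,"tz":4,"spin":0}
    - {"claw":0,"tx":0,"ty":0,"tz":6,"spin":0}
    - {"claw":0,"tx":0,"ty":0,"tz":6,"spin":0}

```text
time_s: 24.3
tool_pos: [482.2, -206.6, 254.8]
eef_rot: [0.132, 0.837, 0.485, 0.217]
wrist_force: [0.3, -0.6, -3.1]
opening: 0.642
gripper_force: 70.3
```

play_rows:
  motion:
    - {"claw":0,"tx":0,"ty":0,"tz":2,"spin":0}
    - {"claw":0,"tx":0,"ty":0,"tz":4,"spin":0}
    - {"claw":0,"tx":0,"ty":0,"tz":5,"spin":0}
    - {"claw":0,"tx":0,"ty":0,"tz":5,"spin":0}

```text
time_s: 24.7
tool_pos: [484.6, -206.7, 250.4]
eef_rot: [0.132, 0.837, 0.485, 0.217]
wrist_force: [0.5, 0.7, -4.7]
opening: 0.643
gripper_force: 70.3
```

```bash
python3 st.py; python3 ins.py -16 0 0 0
```

```text
24.7 [-0.826  0.251  1.999  0.652  0.622 -0.791] 2.873 [ 484.6 -206.7  250.4] [[0.436, 0.754, 0.491], [0.869, -0.496, -0.011], [0.235, 0.431, -0.871]] [ 0.5  0.7 -4.7] 0.643
t 24.7 F [ 0.5  0.7 -4.7] shift [0.6 0.7 4.8] height -11.2
```

Lugs are 11–13 mm in and it is sliding freely. I push on until the flange contacts.

play_rows:
  motion:
    - {"claw":0,"tx":0,"ty":0,"tz":1.5,"spin":0}
    - {"claw":0,"tx":0,"ty":0,"tz":3,"spin":0}
    - {"claw":0,"tx":0,"ty":0,"tz":4,"spin":0}
    - {"claw":0,"tx":0,"ty":0,"tz":4,"spin":0}

```text
time_s: 25.1
tool_pos: [484.6, -207.8, 249.1]
eef_rot: [0.134, 0.837, 0.485, 0.216]
wrist_force: [-27.4, -3.1, 21.8]
opening: 0.644
gripper_force: 74.4
```

play_rows:
  motion:
    - {"claw":0,"tx":0,"ty":0,"tz":1,"spin":0}
    - {"claw":0,"tx":0,"ty":0,"tz":2,"spin":0}
    - {"claw":0,"tx":0,"ty":0,"tz":2,"spin":0}

```text
time_s: 25.4
tool_pos: [484.5, -208.5, 248.1]
eef_rot: [0.136, 0.837, 0.485, 0.215]
wrist_force: [-39.8, -3.4, 30.7]
opening: 0.643
gripper_force: 76.2
```

```bash
python3 st.py; python3 ins.py -16 0 0 0
```

```text
25.4 [-0.825  0.255  2.003  0.656  0.608 -0.799] 2.866 [ 484.5 -208.5  248.1] [[0.437, 0.753, 0.492], [0.87, -0.493, -0.018], [0.228, 0.436, -0.871]] [-39.8  -3.4  30.7] 0.643
t 25.4 F [-39.8  -3.4  30.7] shift [3.4 0.5 2.9] height -13.1
```

play_rows:
  motion:
    - {"claw":0,"tx":-0.7,"ty":-1.3,"tz":-1,"spin":0}
    - {"claw":0,"tx":-0.7,"ty":-1.3,"tz":-1,"spin":0}

```text
time_s: 25.6
tool_pos: [484.3, -208.6, 248.1]
eef_rot: [0.136, 0.837, 0.485, 0.216]
wrist_force: [-26.6, -1.1, 21.5]
opening: 0.641
gripper_force: 74.2
```

```bash
python3 st.py; python3 look.py l4; python3 fit.py l4 109; python3 - <<'E'
from h import *
import pickle
s,P=pickle.load(open("l4.pkl","rb"))
t=.53;n=np.array([-np.sin(t),0,np.cos(t)]);ex=np.array([np.cos(t),0,np.sin(t)]);C=np.array([532,-207.5,168.3])
for k,p in P.items():
    m=np.zeros((384,512),bool);u,v=map(int,proj(p,[C])[0]);m[v-40:v+40,u-40:u+40]=1
    X,_=cloud(p,m);d=(X-C);a=d@n;x=d@ex;y=d[:,1];r=np.hypot(x,y)
    for lo,hi,nm in((48,58,"flange"),(63,70,"ring")):
        for q,(w) in (("up",x>abs(y)),("dn",x<-abs(y)),("+y",y>abs(x)),("-y",y<-abs(x))):
            z=w&(r>lo)&(r<hi)&(abs(a)<14)
            if z.sum()>5: print(k,nm,q,z.sum(),np.median(a[z]).round(1))
E
```

```text
25.6 [-0.827  0.255  2.004  0.661  0.609 -0.804] 2.868 [ 484.3 -208.6  248.1] [[0.437, 0.752, 0.493], [0.869, -0.494, -0.017], [0.23, 0.436, -0.87]] [-26.6  -1.1  21.5] 0.641
scene 0 [193.4 234.7] [196.  238.3] 34 [ 590.2 -205.8  203.7] [70.2  3.7 18.2]
scene 1 [204.5 217.4] [206.3 216.3] 3 [ 502.8 -157.   164.3] [-24.8  53.2  27.9]
scene 2 [171.3 226.6] [172.2 226.6] 5 [ 504.6 -256.4  164.3] [-24.2 -46.2  25.3]
top 0 [322.9 158.5] [322.  155.1] 21 [ 586.3 -207.3  202.2] [66.1  2.2 18.8]
top 1 [307.5 182.2] [305.2 182.5] 12 [ 501.5 -154.3  152.3] [-31.8  56.1  18.2]
offset in guess frame [ 2.5  4.9 -0.6] rotvec [ 0.03   0.152 -0.005] axis [-0.356 -0.012  0.935] O [ 540.5 -205.6  153.8] toolz [ 0.493 -0.017 -0.87 ]
scene 889 radial-resid -9.59
top 462 radial-resid -9.34
cone fit [ 4.7290e+00 -4.8300e-01  5.0000e-03 -2.5700e-01  4.9315e+01  2.8200e-01] axis [-0.581 -0.018  0.814] O [ 545.  -206.1  155.5]
scene flange up 73 10.4
scene flange +y 33 11.6
scene flange -y 48 10.2
scene ring up 122 -1.6
scene ring +y 32 3.4
scene ring -y 44 2.0
top flange up 71 8.5
top flange dn 19 8.1
top flange +y 69 8.4
top flange -y 36 8.5
top ring up 78 0.2
top ring dn 24 -0.7
top ring +y 65 -0.2
top ring -y 35 0.0
```

View pics/l4.png

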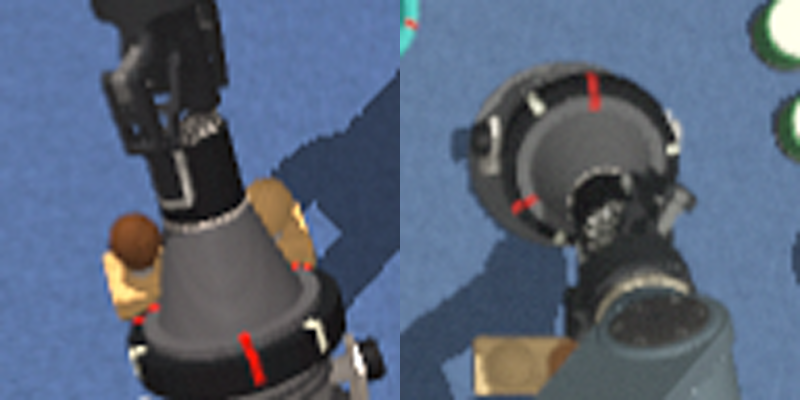

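It is home: the flange top sits 8.4 mm above the face all round, where 8 is expected. The snoot's red lines continue the mount's red marks at scene (245,345)→(258,375) and top (595,100). Now I relax the side load and start the twist.

play_rows:
  motion:
    - {"claw":0,"tx":-0.7,"ty":-1.3,"tz":-0.8,"spin":0}
    - {"claw":0,"tx":-0.7,"ty":-1.3,"tz":-0.8,"spin":0.1}
    - {"claw":0,"tx":-0.7,"ty":-1.3,"tz":-0.8,"spin":0.2}
    - {"claw":0,"tx":-0.7,"ty":-1.3,"tz":-0.8,"spin":0.3}

```text
time_s: 26.1
tool_pos: [484.0, -207.2, 247.7]
eef_rot: [0.1, 0.9, 0.354, 0.235]
wrist_force: [-13.9, -0.1, 14.4]
opening: 0.64
gripper_force: 73.3
```

```bash
python3 st.py;python3 ins.py -16 0 0 0; python3 -c "
from h import *;print(manip.sense()['ft_torque'])"
```

```text
26.1 [-0.827  0.256  2.005  0.664  0.612 -0.507] 2.873 [ 484.  -207.2  247.7] [[0.639, 0.59, 0.493], [0.684, -0.729, -0.013], [0.352, 0.346, -0.87]] [-13.9  -0.1  14.4] 0.64
t 26.1 F [-13.9  -0.1  14.4] shift [2.5 1.1 2.7] height -13.3
[0.23076844 1.19425467 0.88359145]
```

play_rows:
  motion:
    - {"claw":0,"tx":0,"ty":0,"tz":0,"spin":0.12}
    - {"claw":0,"tx":0,"ty":0,"tz":0,"spin":0.24}
    - {"claw":0,"tx":0,"ty":0,"tz":0,"spin":0.36}
    - {"claw":0,"tx":0,"ty":0,"tz":0,"spin":0.48}
    - {"claw":0,"tx":0,"ty":0,"tz":0,"spin":0.6}
    - {"claw":0,"tx":0,"ty":0,"tz":0,"spin":0.72}
    - {"claw":0,"tx":0,"ty":0,"tz":0,"spin":0.84}
    - {"claw":0,"tx":0,"ty":0,"tz":0,"spin":0.95}

```text
time_s: 26.9
tool_pos: [480.9, -203.9, 246.6]
eef_rot: [-0.021, 0.963, -0.094, 0.251]
wrist_force: [-11.6, -0.8, 7.7]
opening: 0.64
gripper_force: 73.3
```

```bash
cat > tq.py <<'E'
from h import *
s=manip.sense();M=rot(s["eef_rot"]);print("t",s["time_s"],"F tool",(M.T@s["wrist_force"]).round(1),"T tool",(M.T@s["ft_torque"]).round(2),"pos",s["tool_pos"].round(1),"z",M[:,2].round(3),"yaw x",np.degrees(np.arctan2(M[1,0],M[0,0]/M[2,2]*-1)).round(1),s["joints"].round(3))
E
python3 tq.py
```

```text
t 26.9 F tool [ -6.1   2.1 -12.3] T tool [ 0.03 -0.98 -0.6 ] pos [ 480.9 -203.9  246.6] z [ 0.488 -0.006 -0.873] yaw x -11.1 [-0.828  0.254  2.01   0.66   0.619  0.442]
```

play_rows:
  motion:
    - {"claw":0,"tx":0,"ty":0,"tz":0,"spin":0.06}
    - {"claw":0,"tx":0,"ty":0,"tz":0,"spin":0.12}
    - {"claw":0,"tx":0,"ty":0,"tz":0,"spin":0.15}
    - {"claw":0,"tx":0,"ty":0,"tz":0,"spin":0.15}

```text
time_s: 27.3
tool_pos: [482.3, -205.1, 246.9]
eef_rot: [-0.039, 0.953, -0.165, 0.25]
wrist_force: [-20.1, 0.7, 18.5]
opening: 0.642
gripper_force: 76.3
```

```bash
python3 tq.py
```

```text
t 27.3 F tool [ -8.1   2.3 -26. ] T tool [ 0.9  -1.65 -0.86] pos [ 482.3 -205.1  246.9] z [ 0.49  -0.009 -0.871] yaw x -19.6 [-0.828  0.255  2.008  0.662  0.616  0.588]
```

play_rows:
  motion:
    - {"claw":0,"tx":0,"ty":0,"tz":0,"spin":0.03}
    - {"claw":0,"tx":0,"ty":0,"tz":0,"spin":0.06}
    - {"claw":0,"tx":0,"ty":0,"tz":0,"spin":0.06}

```text
time_s: 27.6
tool_pos: [483.7, -206.6, 247.3]
eef_rot: [-0.045, 0.947, -0.194, 0.251]
wrist_force: [-13.2, -0.3, 13.3]
opening: 0.638
gripper_force: 76.9
```

```bash
python3 tq.py
```

```text
t 27.6 F tool [ -4.3   2.3 -18.1] T tool [ 0.54 -1.01 -0.87] pos [ 483.7 -206.6  247.3] z [ 0.492 -0.012 -0.87 ] yaw x -23.0 [-0.827  0.256  2.006  0.664  0.613  0.648]
```

```bash
cat > ang.py <<'E'
import sys,pickle
from h import *
s,P=pickle.load(open(sys.argv[1]+".pkl","rb"))
t=.53;n=np.array([-np.sin(t),0,np.cos(t)]);ex=np.array([np.cos(t),0,np.sin(t)]);C=np.array([532,-207.5,168.3])
for k,p in P.items():
    a=p["pixels"].astype(int);m=(a[...,0]>100)&(a[...,0]>2*a[...,1])&(a[...,0]>2*a[...,2])
    w=(a.min(2)>130)
    for nm,mm in(("red",m),("white",w)):
        K,l,st,ce=cv2.connectedComponentsWithStats(mm.astype(np.uint8),connectivity=8)
        for i in range(1,K):
            if 2<=st[i,4]<60:
                X=np.median(unproj(p,np.argwhere(l==i)[:,::-1]),0)-C;x,y,z=X@ex,X[1],X@n
                if np.hypot(x,y)<78 and abs(z)<20: print(k,nm,st[i,4],ce[i].round(1),"r",np.hypot(x,y).round(1),"ang",np.degrees(np.arctan2(y,x)).round(1),"h",z.round(1))
    mk=np.zeros((384,512),bool);u,v=map(int,proj(p,[C])[0]);mk[v-40:v+40,u-40:u+40]=1
    X,_=cloud(p,mk);d=X-C;r=np.hypot(d@ex,d[:,1]);z=(r>48)&(r<58)&(abs(d@n)<20);print(k,"flange h",np.median((d@n)[z]).round(1))
E
python3 look.py l5; python3 ang.py l5
```

```text
scene red 13 [207.2 227.7] r 58.4 ang 43.0 h 8.7
scene red 5 [168.8 229.4] r 67.4 ang -117.2 h 1.4
scene red 10 [172.2 232.5] r 55.1 ang -78.4 h 10.5
scene red 24 [197.  240.8] r 69.7 ang 1.9 h -5.5
scene white 14 [211.4 231.9] r 71.4 ang 41.9 h 0.5
scene white 9 [168.3 237.2] r 69.2 ang -77.4 h 2.7
scene white 2 [168.  241.5] r 72.0 ang -80.4 h -11.9
scene flange h 10.5
top red 14 [321.8 153.8] r 66.1 ang 0.7 h -1.1
top red 7 [310.6 162.7] r 53.4 ang 43.4 h 7.5
top red 7 [338.1 171.3] r 55.7 ang -83.2 h 5.3
top red 8 [337.9 181.9] r 69.0 ang -120.6 h -1.7
top red 5 [303.8 183. ] r 67.8 ang 123.6 h -2.6
top white 8 [308.1 158.6] r 68.9 ang 41.7 h -0.8
top flange h 8.3
```

View pics/l5.png

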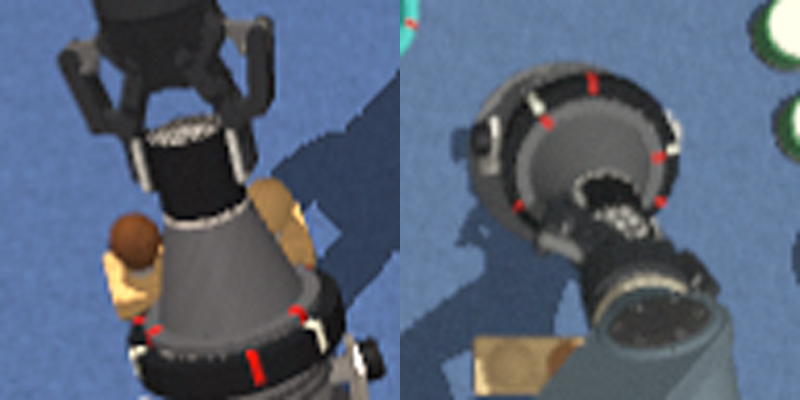

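The snoot's red lines now sit beside the white marks, at scene (298,312)/(315,330) and top (546,122)/(535,102), about 1–2° short of the stop. I twist a little more, to the stop.

play_rows:
  motion:
    - {"claw":0,"tx":0,"ty":0,"tz":0,"spin":0.05}
    - {"claw":0,"tx":0,"ty":0,"tz":0,"spin":0.1}
    - {"claw":0,"tx":0,"ty":0,"tz":0,"spin":0.1}

```text
time_s: 28.0
tool_pos: [485.6, -208.2, 248.6]
eef_rot: [-0.057, 0.935, -0.243, 0.25]
wrist_force: [-5.8, -1.0, 12.4]
opening: 0.639
gripper_force: 77.2
```

```bash
python3 tq.py; python3 look.py l6; python3 ang.py l6 | grep red
```

```text
t 28.0 F tool [  1.5   0.5 -13.6] T tool [ 0.53 -0.31 -0.49] pos [ 485.6 -208.2  248.6] z [ 0.496 -0.015 -0.868] yaw x -29.0 [-0.827  0.256  2.002  0.667  0.611  0.75 ]
scene red 15 [206.9 227.7] r 57.0 ang 42.3 h 9.7
scene red 5 [168.8 229.4] r 66.2 ang -115.2 h 3.2
scene red 9 [172.  232.6] r 55.6 ang -77.7 h 10.2
scene red 24 [197.  240.8] r 71.2 ang 1.8 h -4.8
top red 14 [321.8 153.8] r 66.5 ang 0.8 h -0.9
top red 6 [310.8 162.8] r 54.5 ang 42.9 h 9.7
top red 7 [338.1 171.3] r 55.9 ang -81.5 h 8.1
top red 8 [337.9 181.9] r 68.9 ang -120.8 h -2.4
top red 4 [303.5 183. ] r 69.0 ang 122.0 h 0.1
```

It is at the stop: the tool turned 6° more and the marks stayed put. Now the pull test.

play_rows:
  motion:
    - {"claw":0,"tx":0,"ty":0,"tz":-2,"spin":0}
    - {"claw":0,"tx":0,"ty":0,"tz":-4,"spin":0}
    - {"claw":0,"tx":0,"ty":0,"tz":-6,"spin":0}
    - {"claw":0,"tx":0,"ty":0,"tz":-7.5,"spin":0}
    - {"claw":0,"tx":0,"ty":0,"tz":-7.5,"spin":0}

```text
time_s: 28.6
tool_pos: [482.8, -208.0, 250.8]
eef_rot: [-0.059, 0.936, -0.245, 0.248]
wrist_force: [23.0, -3.7, -26.0]
opening: 0.643
gripper_force: 74.3
```

```bash
python3 tq.py
```

```text
t 28.6 F tool [ 7.9 -0.6 34. ] T tool [ 0.99  1.1  -0.64] pos [ 482.8 -208.   250.8] z [ 0.493 -0.011 -0.87 ] yaw x -29.2 [-0.832  0.25   2.001  0.657  0.624  0.761]
```

It holds at 34 N. I pull a little firmer and check where the snoot sits.

play_rows:
  motion:
    - {"claw":0,"tx":0,"ty":0,"tz":-1,"spin":0}
    - {"claw":0,"tx":0,"ty":0,"tz":-2,"spin":0}
    - {"claw":0,"tx":0,"ty":0,"tz":-2,"spin":0}
    - {"claw":0,"tx":0,"ty":0,"tz":-2,"spin":0}

```text
time_s: 29.0
tool_pos: [482.7, -208.4, 251.2]
eef_rot: [-0.059, 0.936, -0.245, 0.247]
wrist_force: [34.0, -7.2, -41.2]
opening: 0.638
gripper_force: 76.2
```

```bash
python3 tq.py; python3 look.py l7; python3 ang.py l7 | grep -v white
```

```text
t 29.0 F tool [11.4  1.2 52.7] T tool [ 1.4   1.57 -0.82] pos [ 482.7 -208.4  251.2] z [ 0.492 -0.01  -0.871] yaw x -29.3 [-0.833  0.249  2.     0.654  0.627  0.763]
scene red 13 [206.6 226.5] r 56.6 ang 43.5 h 13.3
scene red 14 [170.5 230.9] r 58.2 ang -80.9 h 15.2
scene red 24 [197.  240.8] r 71.0 ang 1.8 h -5.1
scene flange h 14.1
top red 14 [321.8 153.8] r 66.5 ang 0.8 h -0.8
top red 7 [311. 163.] r 55.1 ang 42.7 h 11.8
top red 6 [338.5 171.7] r 55.9 ang -81.5 h 11.8
top red 7 [338. 182.] r 69.1 ang -120.1 h -0.7
top red 4 [303.5 183. ] r 68.5 ang 122.0 h 0.3
top flange h 11.8
```

The lugs hold at 53 N. The snoot drew out 3.5 mm to the lip and the light did not move. I push it back down, then release.

play_rows:
  motion:
    - {"claw":0,"tx":0,"ty":0,"tz":3,"spin":0}
    - {"claw":0,"tx":0,"ty":0,"tz":6,"spin":0}
    - {"claw":0,"tx":0,"ty":0,"tz":9,"spin":0}
    - {"claw":0,"tx":0,"ty":0,"tz":9.5,"spin":0.03}
    - {"claw":0,"tx":0,"ty":0,"tz":9.5,"spin":0.03}

```text
time_s: 29.6
tool_pos: [485.1, -208.2, 248.7]
eef_rot: [-0.059, 0.933, -0.252, 0.249]
wrist_force: [-6.0, -3.1, 14.8]
opening: 0.642
gripper_force: 82.4
```

```bash
python3 tq.py; python3 look.py l8; python3 ang.py l8 | grep -v white|grep top
```

```text
t 29.6 F tool [  3.5   1.8 -15.8] T tool [ 1.26 -0.52 -2.54] pos [ 485.1 -208.2  248.7] z [ 0.494 -0.015 -0.869] yaw x -30.1 [-0.827  0.255  2.002  0.662  0.613  0.774]
top red 14 [321.8 153.8] r 65.5 ang 0.4 h -2.6
top red 8 [311.  162.8] r 53.5 ang 43.4 h 7.8
top red 6 [338.  171.5] r 54.7 ang -80.9 h 10.7
top red 7 [338. 182.] r 68.7 ang -120.2 h -0.0
top red 4 [303.5 183. ] r 68.6 ang 121.7 h 0.9
top flange h 9.1
```

play_rows:
  motion:
    - {"claw":1,"tx":0,"ty":0,"tz":-0.5,"spin":-0.03}
    - {"claw":1,"tx":0,"ty":0,"tz":-0.5,"spin":-0.03}
    - {"claw":1,"tx":0,"ty":0,"tz":-0.5,"spin":-0.03}
    - {"claw":1,"tx":0,"ty":0,"tz":-0.5,"spin":-0.03}
    - {"claw":1,"tx":0,"ty":0,"tz":-0.5,"spin":-0.03}
    - {"claw":1,"tx":0,"ty":0,"tz":-0.5,"spin":-0.03}

```text
time_s: 30.3
tool_pos: [483.8, -206.6, 245.6]
eef_rot: [-0.059, 0.936, -0.244, 0.247]
wrist_force: [-0.0, -0.1, -0.4]
opening: 1.0
gripper_force: 0.0
```

```bash
python3 tq.py;python3 st.py
```

```text
t 30.3 F tool [-0.1  0.2  0.3] T tool [-0.12 -0.16 -0.04] pos [ 483.8 -206.6  245.6] z [ 0.491 -0.01  -0.871] yaw x -29.2 [-0.827  0.259  2.006  0.666  0.611  0.752]
30.3 [-0.827  0.259  2.006  0.666  0.611  0.752] 2.877 [ 483.8 -206.6  245.6] [[0.759, -0.428, 0.491], [-0.487, -0.874, -0.01], [0.434, -0.231, -0.871]] [-0.  -0.1 -0.4] 1.0
```

play_rows:
  motion:
    - {"claw":1,"tx":0,"ty":0,"tz":-15,"spin":0}
    - {"claw":1,"tx":0,"ty":0,"tz":-35,"spin":0}
    - {"claw":1,"tx":0,"ty":0,"tz":-60,"spin":0}
    - {"claw":1,"tx":0,"ty":0,"tz":-90,"spin":0}
    - {"claw":1,"tx":0,"ty":0,"tz":-120,"spin":0}
    - {"claw":1,"tx":0,"ty":0,"tz":-150,"spin":0}
    - {"claw":1,"tx":0,"ty":0,"tz":-170,"spin":0}
    - {"claw":1,"tx":0,"ty":0,"tz":-170,"spin":0}

```text
time_s: 31.1
tool_pos: [400.4, -205.9, 396.4]
eef_rot: [-0.057, 0.935, -0.244, 0.249]
wrist_force: [0.1, -0.3, -0.0]
opening: 0.998
gripper_force: 0.0
```

```bash
python3 st.py; python3 look.py l9; python3 ang.py l9; python3 - <<'E'
import pickle
from h import *
s,P=pickle.load(open("l9.pkl","rb"));save("end.png",P["scene"]["pixels"],1.5)
E
```

```text
31.1 [-1.02  -0.082  1.898  0.489  1.075  0.88 ] 2.892 [ 400.4 -205.9  396.4] [[0.756, -0.429, 0.494], [-0.485, -0.874, -0.016], [0.439, -0.228, -0.869]] [ 0.1 -0.3 -0. ] 0.998
scene red 2 [210.  216.5] r 67.0 ang 114.0 h 7.0
scene red 13 [207.3 227.2] r 56.4 ang 45.5 h 9.8
scene red 5 [168.8 229.4] r 66.6 ang -115.8 h 4.3
scene red 10 [172.4 232.9] r 55.0 ang -78.7 h 9.3
scene red 24 [197.  240.8] r 70.7 ang 1.8 h -5.4
scene white 14 [211.4 231.9] r 71.5 ang 41.4 h 1.7
scene white 8 [168.1 237.2] r 69.2 ang -78.9 h 1.8
scene white 2 [168.  241.5] r 72.3 ang -78.8 h -10.9
scene flange h 10.0
top red 14 [321.8 153.8] r 66.1 ang 0.6 h -1.3
top red 8 [310.1 163.2] r 56.1 ang 45.6 h 9.2
top red 8 [337.8 171. ] r 55.3 ang -80.1 h 8.1
top red 8 [337.9 181.9] r 68.7 ang -120.7 h -2.1
top red 7 [303.7 183. ] r 67.2 ang 122.1 h 2.0
top red 4 [315.5 189. ] r 58.8 ang 161.0 h 8.3
top white 11 [308.4 158.8] r 68.1 ang 42.6 h -0.5
top white 2 [335.5 163.5] r 56.8 ang -54.2 h 0.7
top flange h 7.6
```

View pics/end.png

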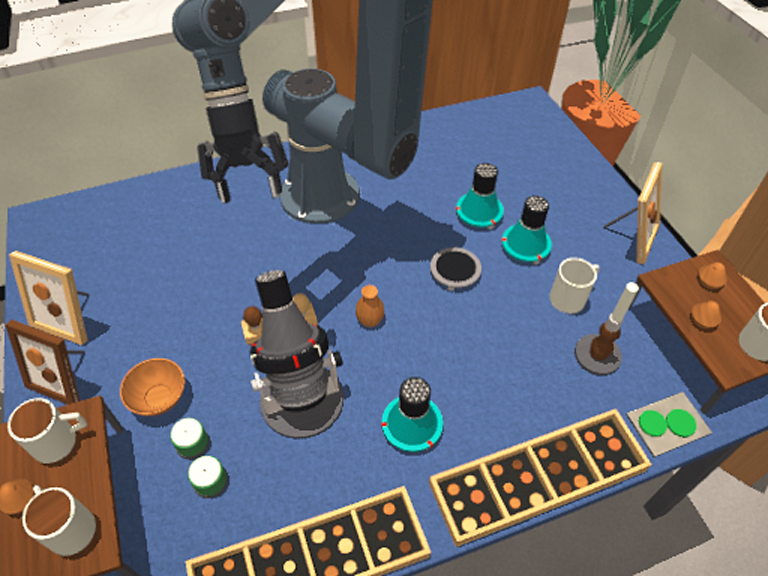

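The snoot stands locked on the light at scene picture (290,320), with its lines at the white marks, and everything else is where it was. Handing in.

```bash
python3 -c "
from workcell import manip;print(manip.finish_job())"
```

```text
the job is handed in; nothing more can be done
None
```

The black snoot is locked in the mount at its stop; it held a 53 N pull, was pushed home again and released. The light's aim and the other objects look unchanged, and I handed the job in at about 31 s.

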